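Clamp the half-lapped stud in the vise

TASK

Set up the short timber with the sawn half-lap for paring: stand it, step upward as it is now and either end first, on the bed of the machine vise between the jaws, about in the middle of their length. Then crank the vise's handle clockwise, as seen from the handle's end, until the sliding jaw holds the timber tight, and let go; leave the pliers, tape measure and masking tape where they are.

Things in the scene. Friction and masses are not known exactly. Their poses are not given: they have to be found in the camera images.
- vise: grey cast machine vise bolted on a timber block (150 x 190 x 45 mm); heavy, does not move. Origin under the block on the table, z up. The screw runs along its y axis: fixed jaw at +y, crank handle at -y; the jaws are 90 mm long along its x axis. Bed 77 mm above the table, jaw tops 113 mm.
- jaw_foot (a point): point on the vise at the foot of the fixed jaw's face, middle of its length, on the bed (vise frame: x 0, y 47, z 77 mm); same axes as the vise. The face looks to -y.
- jaw: sliding jaw, 90 mm long, 36 mm high; origin at the foot of its working face, middle of its length, axes as the vise. It slides along the vise's y; the opening is its distance from jaw_foot, 46 to 55 mm at the start. It cannot be pushed by hand, only moved by the screw.
- crank (a joint): angle of the crank in rad: 0 with jaws shut and arm up; falls as it is cranked clockwise (seen from the handle end, looking along the vise's +y). Opening = 0.955 mm per rad (6 mm a turn): the jaw meets the timber at about 40 rad. Turning it free takes 3 N at the handle slowly, 8 N at a turn a second; once the jaw bites, some 3 N more each 0.2 rad. It stays as left but for a small spring-back.
- hub (a point): point on the screw axis (97 mm above the table) in the plane of the crank arm's outer face; it travels along y with the jaw as the screw turns. The knob point lies 56 mm farther out along vise -y.
- knob (a point): the place to grip: a point on the axis of the crank's handle, 56 mm out (vise -y) from the arm and 50 mm from the screw axis; it tells a position only. The handle is a black round grip 26 mm thick, 84 mm long, parallel to the screw, and spins freely on its pin, so a gripper can carry it round the upright circle without turning.
- batten: pale offcut of stud timber 180 mm long (x), 38 mm wide (y), 63 mm high (z), about 0.2 kg, standing on its narrow edge on a 3 mm sheet of card; origin in the middle of its underside. Half-lap: the last 50 mm at +x are only 31.5 mm high (top at 63 mm from x -90 to +40 mm).
- batten_grip (a point): point inside the timber's full-height part to grip across its 38 mm width: x -12 mm, y 0, z 60 mm in the timber's frame. In the vise the top 27 mm stand clear above the jaws, so fingertips must not reach lower than that.
- pliers: red-handled combination pliers, 164 mm, lying behind the vise; bystander.
- tape_measure: yellow tape measure, 36 x 78 x 64 mm, standing to the left of the vise; bystander.
- masking_tape: roll of masking tape, 104 mm across, 25 mm high, lying behind the vise; bystander.
Mind the look-alikes: they are no part of the job. Several things look just like the batten: the one meant starts farthest to the robot's left.

How it is judged:
By the outcome, as a careful person would: the job done as asked, in the order asked, and still so for the second after the job is handed in, with the robot touching nothing.
It also fails if it takes over 72 s, if anything falls off the work surface, if the arm or the gripper's body presses on something with over 40 N, if the wrist force passes 120 N, or if a joint passes its speed limit or range.

ROBOT

A 6-joint arm with a two-finger parallel gripper is mounted at the origin on a cart in front of the work surface, level with it; the furniture and walls round the work are solid. World frame = base frame: x ahead of the robot, y to its left, z up, the work surface at z = 0. Lengths are in m, angles in rad, forces in N, time in s.
With the tool pointing down it reaches from about 0.35 to 0.775 m from the base axis. Payload 7.3 kg.
Tool frame: the origin (TCP) lies at the very end of the fingers, on their centre line; the grasp point (between the pads) lies 19 mm behind it; z points along the fingers, y is the line along which they close (so a half turn about z gives the same grasp; the last joint's range is limited). The gripper opens to 92 mm and grips with 3 to 60 N. Pads are 19 mm wide; open, the fingers measure 130 mm over their backs; the gripper's body (75 mm by 190 mm) begins 47 mm behind the grasp point.
Start: joints at [-1.319, 0.342, 1.524, -0, 1.275, -0.146], TCP at [0.203, -0.484, 0.19] pointing down, gripper open.
Joint ranges: [-2.53, 2.53], [-0.77, 2.02], [0.04, 2.7], [-1, 4.14], [0.28, 2.66], [-3.11, 3.11]. Speed limits (rad/s): [2.57, 2.57, 3.14, 3.14, 3.14, 3.14].

INTERFACE

Orientations are given as [roll, pitch, yaw] about the fixed x, y, z axes, in that order (R = Rz(yaw) Ry(pitch) Rx(roll)).
In Python, from cell import * gives the robot as it stands.
- The arm moves only by the tool step_arm, never from a script. Its argument "commands" is a list of rows, each a list of 7 numbers: the opening, from 0 (shut) to 1 (fully open), then the shift along the world's x, y, z in cm, then the turn, a rotation vector about the world's x, y, z in rad. A call has 1 to 5 rows; each row is the pose to reach, as a shift and turn from the pose commanded when the call began; what a row does not reach only later rows make up. A row lasts 1/12 s, in which the tool goes at most 41.7 mm and 7.16 degrees, less where a joint would pass 70% of its speed; a pose out of reach is approached as far as the arm can. A call with a gripper value outside its range is refused whole. The fingers move at their own pace and stop on an object; "grip_force" is the grip in N (left out, the last holds). Time passes only in rows, so rows that repeat a pose let the fingers close. It gives the time, the measured TCP pose, the force, the opening and the grip force at its end, in the units of the state.
- observe(): the state, without advancing time (a new reading comes with each control period).
- read_camera(name): name is "side" or "top"; returns the picture (400x640x3 uint8, red, green, blue); there is no depth.
- camera_model(name): a dict with "vfov" (degrees; the focal length in pixels is half the picture's height over the tangent of half this angle, whatever the lens; pixels are square), "cx", "cy" (the principal point, pixels), "world_to_cam" (4x4, takes a point from world to camera coordinates). Camera axes: x right, y up, looking along -z (the intrinsics and any distortion apply to the point x, -y, -z); pixel columns grow to the right and rows downward; lengths in m; the calibration is good to about 2 mm. A picture is of the moment at which its call begins. camera_model takes no time and is no camera call.
- hand_in(): hands the job in; it is judged then, once.
The state is a dict: "time": time; "qpos": joint angles; "qvel": joint speeds; "joint_efforts": joint torques, N m; "tool_pos": TCP position; "tool_rot": TCP orientation; "contact_force": force on the tool from outside, world axes, zero at the start; "torque": the same for the moment, N m; "opening": finger opening in m; "grip_force": force on a finger pad.
Only numpy, scipy, OpenCV 4.12 (cv2) and the standard library are available. Lean on these libraries where they do the work, as an engineer would, in place of code of your own. Each camera call takes 0.05 s, during which the arm holds its last target. There are 200 camera calls.

## Working session

There is one attempt and no reset: what is moved stays moved. The work goes in short steps, Python scripts to look and compute and a tool call to move; the robot and the scene stay as the last step left them, time stands still between calls to the robot, and variables do not carry over. Pictures are saved under pics/ and viewed, at most 10 in all, crops included, and the job is handed in when it is done.

Besides the shell and the picture viewer there is one more tool, called after ">>>" as name(argument=value, ...), one argument or row to a line, values as JSON. step_arm: Moves the arm, as the interface text tells. Its arguments: {"type":"object","properties":{"commands":{"type":"array"},"grip_force":{"type":"number"}},"required":["commands"]}

```bash
mkdir -p pics; ls; python3 - <<'E'
from cell import *
import cv2
for n in("side","top"):
    im=read_camera(n); cv2.imwrite(f"pics/{n}0.png",im[:,:,::-1]); m=camera_model(n); print(n,{k:v for k,v in m.items()})
s=observe(); print(s)
E
```

```text
pics
side {'vfov': 57.735682604851064, 'cx': 323.47888705468904, 'cy': 197.47175747224597, 'world_to_cam': array([[-0.35305544,  0.93554448, -0.01041063,  0.12842923],
       [-0.61245274, -0.22268676,  0.75849341,  0.27821865],
       [ 0.70728601,  0.27416624,  0.65159755, -1.35412075],
       [ 0.        ,  0.        ,  0.        ,  1.        ]])}
top {'vfov': 47.88470756980867, 'cx': 316.89423934166655, 'cy': 201.6538908238087, 'world_to_cam': array([[-0.41277699, -0.91082524, -0.00354149,  0.3105613 ],
       [ 0.88677195, -0.40275798,  0.22676312, -0.49054568],
       [-0.20796794,  0.09046211,  0.9739435 , -1.20520786],
       [ 0.        ,  0.        ,  0.        ,  1.        ]])}
{'time': 0.1, 'qpos': array([-1.31900901e+00,  3.42645654e-01,  1.52490774e+00, -4.22586177e-06,
        1.27540491e+00, -1.45996072e-01]), 'qvel': array([ 5.60759402e-04, -2.79513692e-03, -1.35109848e-03,  9.48223144e-04,
       -4.01264857e-05, -1.07689327e-03]), 'joint_efforts': array([ 9.96646049e-04, -4.32002270e+01, -2.44694513e+01,  7.18848361e-02,
        5.26726688e-02, -4.95412087e-05]), 'tool_pos': array([ 0.20329052, -0.4836004 ,  0.18942313]), 'tool_rot': array([-3.14024094e+00, -1.94674054e-04,  3.97784485e-01]), 'contact_force': array([-0.38390715,  0.59040827,  0.02877363]), 'torque': array([-0.01174314,  0.01674542,  0.01864054]), 'grip_force': 0.0, 'opening': 0.09149535626963595}
```

View pics/side0.png

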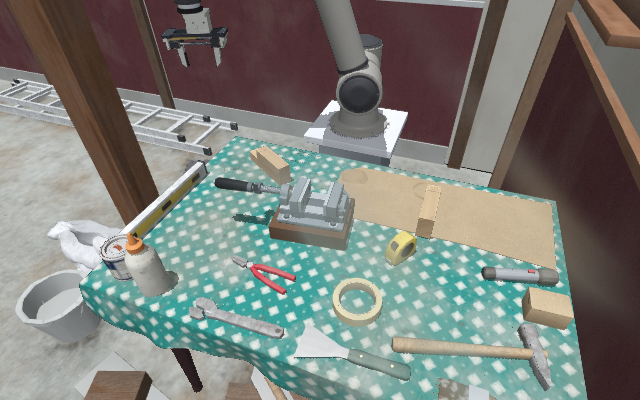

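View pics/top0.png

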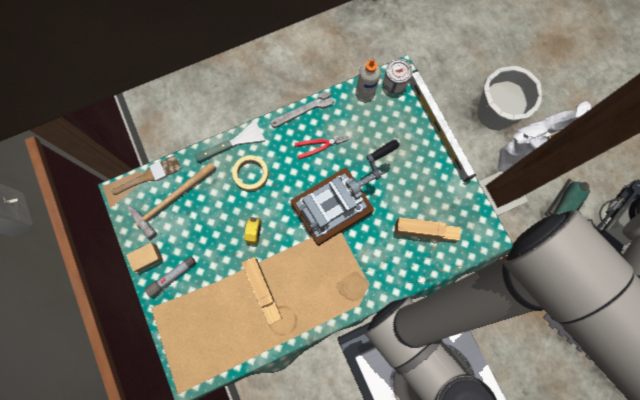

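Side view: vise (315,210), crank handle (235,184), target timber on the card (428,210); a decoy is at (270,163). Top view: target (262,290), decoy (428,230), vise (332,205), handle (384,150). I'll zoom in for the corners.

```bash
cat > h.py <<'E'
import numpy as np, cv2
from cell import *
def K(n):
    m=camera_model(n); f=200/np.tan(np.radians(m["vfov"]/2)); return f,m["cx"],m["cy"],np.array(m["world_to_cam"])
def ray(n,u,v):
    f,cx,cy,T=K(n); d=np.array([(u-cx)/f,-(v-cy)/f,-1]); R=T[:3,:3]
    return -R.T@T[:3,3], R.T@d
def onz(n,u,v,z):
    o,d=ray(n,u,v); return o+d*(z-o[2])/d[2]
def tri(a,b):
    (o1,d1),(o2,d2)=ray("top",*a),ray("side",*b)
    A=np.c_[d1,-d2]; t=np.linalg.lstsq(A,o2-o1,rcond=None)[0]
    p,q=o1+d1*t[0],o2+d2*t[1]; return (p+q)/2,np.linalg.norm(p-q)
def proj(n,p):
    f,cx,cy,T=K(n); c=T[:3,:3]@p+T[:3,3]; return np.array([cx+f*c[0]/-c[2],cy-f*c[1]/-c[2]])
E
python3 - <<'E'
import cv2,numpy as np
t=cv2.imread("pics/top0.png"); s=cv2.imread("pics/side0.png")
def crop(im,x,y,w,h,k): return cv2.resize(im[y:y+h,x:x+w],None,fx=k,fy=k,interpolation=cv2.INTER_CUBIC)
a=crop(t,235,130,200,75,4);b=crop(t,235,205,200,75,4)
cv2.imwrite("pics/c1.png",np.vstack([crop(t,235,130,200,150,4)]))
c=crop(t,230,245,80,90,5); d=crop(s,390,170,80,90,5)
cv2.imwrite("pics/c2.png",np.hstack([c,d]))
cv2.imwrite("pics/c3.png",crop(s,205,150,160,110,5))
E
```

```text
(no output)
```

View pics/c1.png

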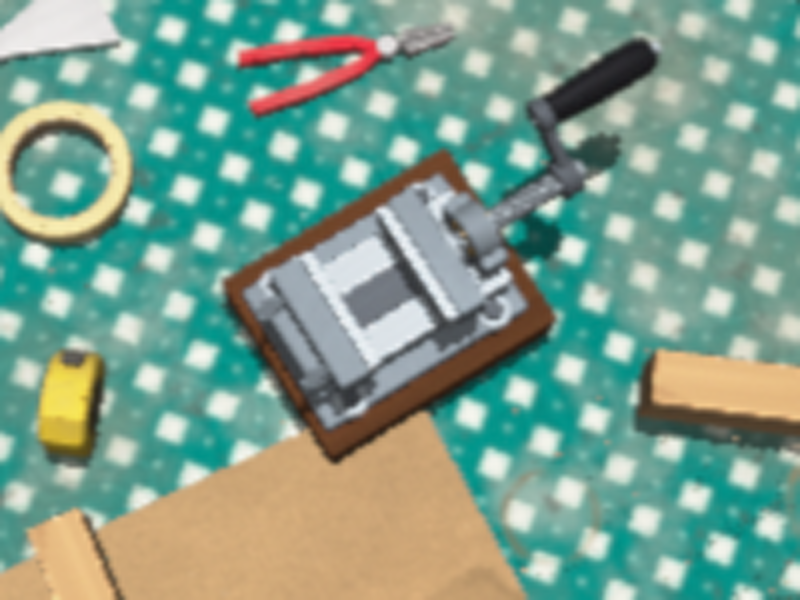

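View pics/c2.png

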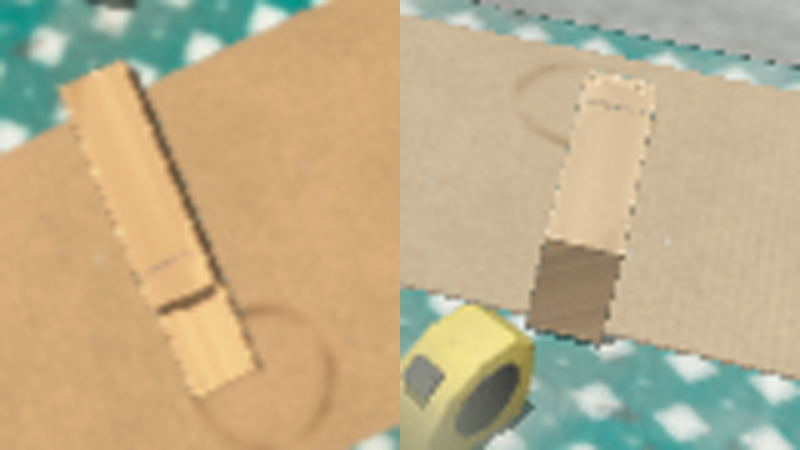

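View pics/c3.png

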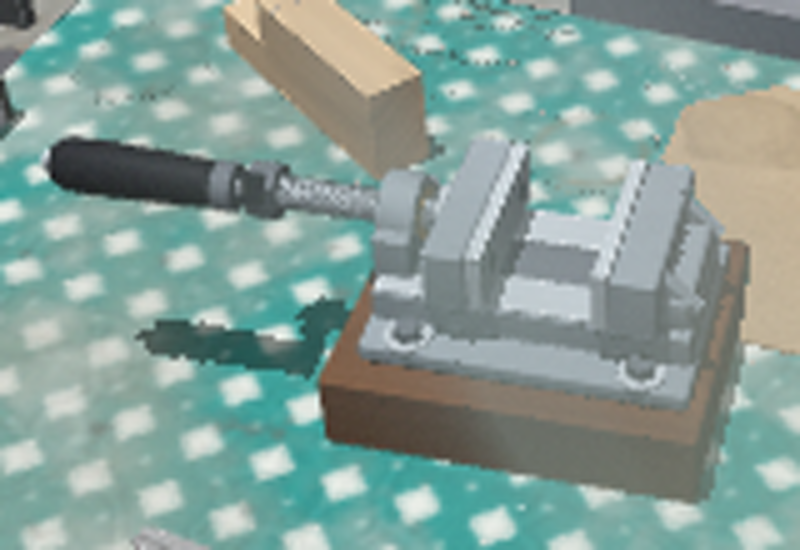

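c1: jaw strips — fixed inner edge about (310,252)-(372,362), sliding about (380,210)-(443,328). c2: the timber has its full-height end at the top and its step towards the robot. c3: crank roughly level, with the handle pointing out along vise -y.

```bash
python3 - <<'E'
from h import *
np.set_printoptions(precision=4,suppress=True)
c1=lambda u,v:(235+u/4,130+v/4); ct=lambda u,v:(230+u/5,245+v/5); cs=lambda u,v:(390+(u-400)/5,170+v/5); c3=lambda u,v:(205+u/5,150+v/5)
for a,b in(((60,90),(622,255)),((127,62),(543,240))): print("bat end",tri(ct(*a),cs(*b)))
P=[onz("top",*ct(*p),z) for p,z in (((60,90),.066),((127,62),.066),((158,310),.066),((218,288),.066),((198,395),.0345),((262,368),.0345))]
print(np.array(P))
J=np.array([onz("top",*c1(*p),.113) for p in((306,253),(370,363),(381,210),(443,328))]); print("jaws\n",J)
B=np.array([onz("top",*c1(*p),.045) for p in((228,285),(445,152),(552,318),(335,455))]); print("block\n",B)
print("knob tip",tri(c1(645,50),c3(68,160)),"knob root",tri(c1(548,110),c3(222,185)), "hub", tri(c1(568,178),c3(262,190)))
E
```

```text
bat end (array([0.5023, 0.3356, 0.0633]), np.float64(0.00046823564227984016))
bat end (array([0.5017, 0.2978, 0.0603]), np.float64(0.0019756285846107588))
[[0.5019 0.3351 0.066 ]
 [0.5009 0.2963 0.066 ]
 [0.3735 0.3317 0.066 ]
 [0.3708 0.2984 0.066 ]
 [0.3252 0.3329 0.0345]
 [0.3239 0.296  0.0345]]
jaws
 [[0.5902 0.089  0.113 ]
 [0.5042 0.0812 0.113 ]
 [0.5965 0.0306 0.113 ]
 [0.5056 0.0271 0.113 ]]
block
 [[ 0.6078  0.1427  0.045 ]
 [ 0.6332 -0.039   0.045 ]
 [ 0.4916 -0.0555  0.045 ]
 [ 0.4664  0.1238  0.045 ]]
knob tip (array([ 0.6193, -0.1753,  0.1317]), np.float64(0.0033229056318489383)) knob root (array([ 0.6086, -0.0971,  0.1296]), np.float64(0.0036792712261544385)) hub (array([ 0.5688, -0.0994,  0.0946]), np.float64(0.001471124592957477))
```

```bash
python3 - <<'E'
from h import *
np.set_printoptions(precision=1,suppress=True,linewidth=180)
ims={n:cv2.GaussianBlur(cv2.imread(f"pics/{n}0.png",0),(0,0),.5).astype(np.float32) for n in("top","side")}
c=np.array([.55,.043])
ys=np.arange(-30,70,1.)
for n in ims:
  best=None
  for yaw in np.arange(.06,.2,.01):
    ex=np.array([np.cos(yaw),np.sin(yaw)]);ey=np.array([-ex[1],ex[0]])
    pr=[]
    for y in ys:
      uv=np.array([proj(n,np.r_[c+ex*x+ey*y/1000,.113]) for x in np.arange(-.035,.036,.005)],np.float32)
      pr.append(cv2.remap(ims[n],uv[:,0][None],uv[:,1][None],cv2.INTER_LINEAR).mean())
    pr=np.array(pr); g=np.abs(np.diff(pr)); s=(g**2).sum()
    if best is None or s>best[0]: best=(s,yaw,pr)
  print(n,"yaw",best[1]); 
  print(np.c_[ys,best[2]][:, :].reshape(-1,20))
T={n:-K(n)[3][:3,:3].T@K(n)[3][:3,3] for n in ims}; print({k:v*1000 for k,v in T.items()})
E
```

```text
Traceback (most recent call last):
  File "h.py", line 15, in proj
    f,cx,cy,T=K(n); c=T[:3,:3]@p+T[:3,3]; return np.array([cx+f*c[0]/-c[2],cy-f*c[1]/-c[2]])
              ~^^^
  File "h.py", line 4, in K
    m=camera_model(n); f=200/np.tan(np.radians(m["vfov"]/2)); return f,m["cx"],m["cy"],np.array(m["world_to_cam"])
ValueError: time passes only in moves, steps and waits
```

```bash
sed -i 's/^def K(n):/import functools\n@functools.lru_cache(None)\ndef K(n):/' h.py; python3 - <<'E'
from h import *
np.set_printoptions(precision=0,suppress=True,linewidth=180)
ims={n:cv2.GaussianBlur(cv2.imread(f"pics/{n}0.png",0),(0,0),.5).astype(np.float32) for n in("top","side")}
c=np.array([.55,.043])
ys=np.arange(-30,70,1.)
for n in ims:
  best=None
  for yaw in np.arange(.06,.2,.01):
    ex=np.array([np.cos(yaw),np.sin(yaw)]);ey=np.array([-ex[1],ex[0]])
    pr=[]
    for y in ys:
      uv=np.array([proj(n,np.r_[c+ex*x+ey*y/1000,.113]) for x in np.arange(-.035,.036,.005)],np.float32)
      pr.append(cv2.remap(ims[n],uv[:,0][None],uv[:,1][None],cv2.INTER_LINEAR).mean())
    pr=np.array(pr); g=np.abs(np.diff(pr)); s=(g**2).sum()
    if best is None or s>best[0]: best=(s,yaw,pr)
  print(n,"yaw",best[1]); 
  print(best[2].reshape(-1,10))
print({n:-K(n)[3][:3,:3].T@K(n)[3][:3,3]*1000 for n in ims})
E
```

```text
top yaw 0.12999999999999995
[[170. 169. 168. 167. 170. 174. 183. 197. 210. 220.]
 [222. 221. 217. 198. 174. 147. 122. 102.  86.  82.]
 [ 86.  92. 102. 116. 131. 146. 160. 171. 180. 182.]
 [184. 186. 186. 186. 186. 186. 185. 185. 184. 184.]
 [183. 183. 184. 185. 185. 185. 185. 186. 185. 185.]
 [185. 184. 184. 183. 183. 183. 183. 183. 184. 184.]
 [185. 185. 185. 186. 187. 190. 195. 204. 213. 221.]
 [225. 228. 228. 222. 212. 201. 187. 175. 167. 165.]
 [166. 167. 168. 168. 168. 168. 168. 168. 168. 168.]
 [167. 167. 167. 166. 164. 160. 153. 145. 132. 120.]]
side yaw 0.12999999999999995
[[175. 173. 171. 169. 170. 178. 191. 201. 206. 208.]
 [206. 199. 181. 155. 133. 121. 116. 116. 117. 119.]
 [121. 126. 132. 139. 145. 150. 153. 154. 155. 159.]
 [165. 170. 172. 173. 172. 172. 171. 171. 171. 171.]
 [171. 171. 171. 172. 172. 173. 175. 176. 178. 180.]
 [183. 184. 185. 187. 188. 190. 190. 190. 190. 189.]
 [188. 187. 185. 183. 181. 183. 188. 197. 204. 207.]
 [208. 206. 202. 191. 174. 165. 165. 170. 172. 173.]
 [174. 174. 174. 174. 174. 174. 174. 174. 174. 174.]
 [173. 173. 173. 173. 171. 167. 160. 150. 137. 129.]]
{'top': array([ 313.,  194., 1286.]), 'side': array([1173.,  313.,  673.])}
```

>>> step_arm(
  commands=[
    [0.8, 2, 3.5, 0.4, 0, 0, -0.08],
    [0.8, 4, 7, 0.8, 0, 0, -0.16],
    [0.8, 6, 10.5, 1.2, 0, 0, -0.24],
    [0.8, 8, 14, 1.5, 0, 0, -0.32],
    [0.8, 10, 17.5, 1.8, 0, 0, -0.39],
  ],
)

```text
time: 0.52
tool_pos: [0.3037, -0.3072, 0.2079]
tool_rot: [-3.141, 0.0, 0.003]
contact_force: [0.9, -0.6, 0.2]
opening: 0.0737
grip_force: 0.0
```

>>> step_arm(
  commands=[
    [0.8, 2, 3.5, 0.4, 0, 0, 0],
    [0.8, 4, 7, 0.8, 0, 0, 0],
    [0.8, 6, 10.5, 1.2, 0, 0, 0],
    [0.8, 8, 14, 1.5, 0, 0, 0],
    [0.8, 10, 17.5, 1.8, 0, 0, 0],
  ],
)

```text
time: 0.93
tool_pos: [0.4038, -0.132, 0.2262]
tool_rot: [3.142, 0.0, 0.008]
contact_force: [1.5, -0.6, 0.3]
opening: 0.0734
grip_force: 0.0
```

>>> step_arm(
  commands=[
    [0.8, 0.3, 4, 0, 0, 0, 0],
    [0.8, 0.6, 8, 0, 0, 0, 0],
    [0.8, 0.9, 12, 0, 0, 0, 0],
    [0.8, 1.1, 16, 0, 0, 0, 0],
    [0.8, 1.3, 20, 0, 0, 0, 0],
  ],
)

```text
time: 1.35
tool_pos: [0.4159, 0.068, 0.2259]
tool_rot: [3.141, 0.0, 0.008]
contact_force: [2.2, 0.3, 0.3]
opening: 0.0733
grip_force: 0.0
```

>>> step_arm(
  commands=[
    [0.8, 0.2, 4, 0, 0, 0, 0],
    [0.8, 0.4, 8, 0, 0, 0, 0],
    [0.8, 0.6, 12, 0, 0, 0, 0],
    [0.8, 0.8, 16, 0, 0, 0, 0],
    [0.8, 0.9, 20, 0, 0, 0, 0],
  ],
)

```text
time: 1.77
tool_pos: [0.4249, 0.268, 0.2258]
tool_rot: [3.141, 0.0, 0.008]
contact_force: [0.8, -1.1, -0.4]
opening: 0.0734
grip_force: 0.0
```

>>> step_arm(
  commands=[
    [0.8, 0, 3, -1, 0, 0, 0],
    [0.8, 0, 4.7, -3, 0, 0, 0],
    [0.8, 0, 4.7, -6, 0, 0, 0],
    [0.8, 0, 4.7, -9, 0, 0, 0],
    [0.8, 0, 4.7, -9, 0, 0, 0],
  ],
)

```text
time: 2.18
tool_pos: [0.4216, 0.3115, 0.1303]
tool_rot: [3.136, 0.01, 0.009]
contact_force: [-0.8, -2.0, -0.5]
opening: 0.0735
grip_force: 0.0
```

```bash
python3 - <<'E'
from h import *
t=read_camera("top")[:,:,::-1]; s=read_camera("side")[:,:,::-1]
f=lambda im,x,y:cv2.resize(im[y:y+120,x:x+100],None,fx=4,fy=4,interpolation=cv2.INTER_CUBIC)
cv2.imwrite("pics/g1.png",np.hstack([f(t,210,235),f(s,375,140)]))
print(observe()["tool_pos"])
E
```

```text
[0.42492271 0.31271907 0.13574429]
```

View pics/g1.png

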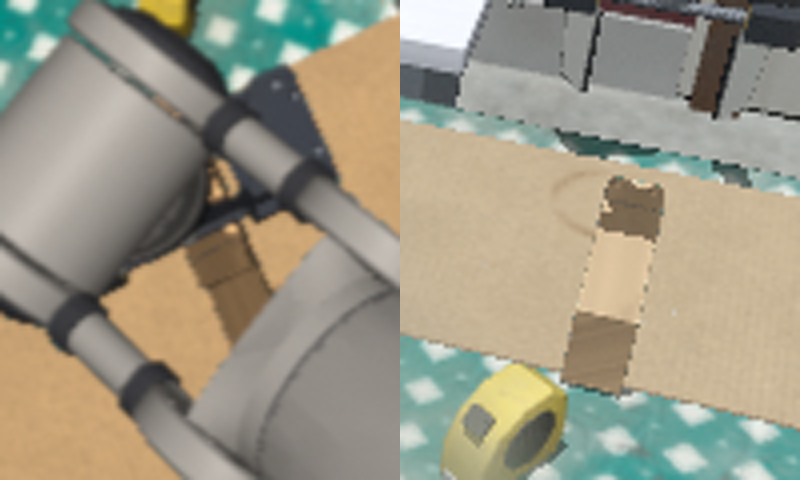

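The arm hides the timber from above; the side view still shows it undisturbed, clear of the tape measure. Descend and grip.

>>> step_arm(
  commands=[
    [0.8, 0, 0.3, -2.5, 0, 0, 0],
    [0.8, 0, 0.3, -5, 0, 0, 0],
    [0.8, 0, 0.3, -7, 0, 0, 0],
    [0.8, 0, 0.3, -8.5, 0, 0, 0],
    [0.8, 0, 0.3, -8.9, 0, 0, 0],
  ],
)

```text
time: 2.7
tool_pos: [0.4257, 0.3157, 0.047]
tool_rot: [3.141, 0.0, 0.007]
contact_force: [-0.6, -0.9, 0.4]
opening: 0.0731
grip_force: 0.0
```

>>> step_arm(
  commands=[
    [0.8, 0, 0, 0, 0, 0, 0],
    [0.5, 0, 0, 0, 0, 0, 0],
    [0.4, 0, 0, 0, 0, 0, 0],
    [0.36, 0, 0, 0, 0, 0, 0],
    [0.36, 0, 0, 0, 0, 0, 0],
  ],
  grip_force=30,
)

```text
time: 3.12
tool_pos: [0.426, 0.3163, 0.0481]
tool_rot: [-3.141, -0.002, 0.008]
contact_force: [-0.7, 0.1, -0.4]
opening: 0.0514
grip_force: 0.0
```

>>> step_arm(
  commands=[
    [0.3, 0, 0, 0, 0, 0, 0],
    [0.3, 0, 0, 0, 0, 0, 0],
    [0.3, 0, 0, 0, 0, 0, 0],
    [0.3, 0, 0, 0, 0, 0, 0],
    [0.3, 0, 0, 0, 0, 0, 0],
  ],
)

```text
time: 3.53
tool_pos: [0.4254, 0.316, 0.047]
tool_rot: [3.141, 0.0, 0.008]
contact_force: [-0.0, -0.8, 0.7]
opening: 0.0278
grip_force: 0.0
```

```bash
python3 - <<'E'
from h import *
t=read_camera("top")[:,:,::-1]; s=read_camera("side")[:,:,::-1]
f=lambda im,x,y:cv2.resize(im[y:y+150,x:x+100],None,fx=4,fy=4,interpolation=cv2.INTER_CUBIC)
cv2.imwrite("pics/g2.png",np.hstack([f(t,210,215),f(s,375,120)]))
print(observe()["tool_pos"],[proj("side",np.array(p)) for p in ((.425,.316,.046),(.425,.316,.066))])
E
```

```text
[0.42535903 0.31597251 0.04698434] [array([429.39332425, 204.26805952]), array([430.80555647, 198.4071793 ])]
```

View pics/g2.png

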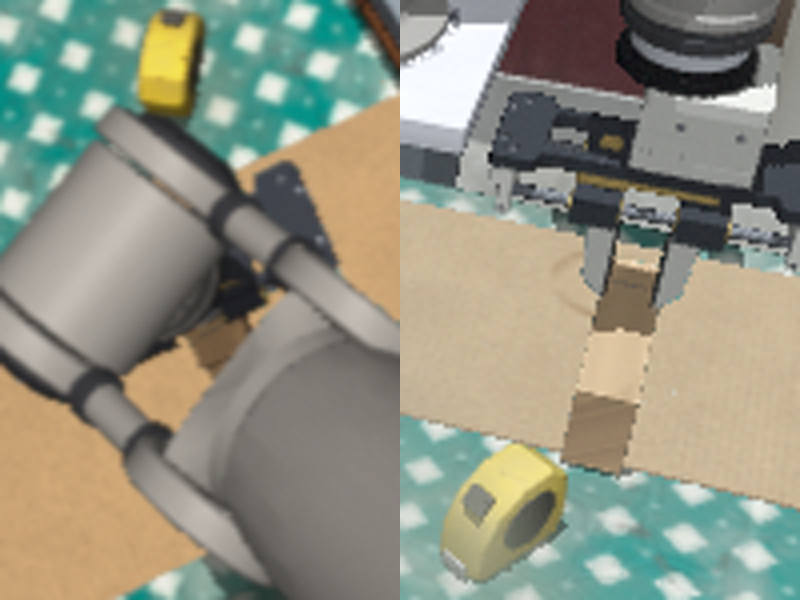

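```bash
python3 - <<'E'
from h import *
print(proj("side",np.array([.203,-.484,.19])))
s=observe(); print(s["qpos"],s["tool_pos"],s["opening"],s["grip_force"])
for z in(.05,.07,.08,.09): print(z,proj("side",np.array([.425,.316-.014,z])),proj("side",np.array([.425,.316+.014,z])))
for u,v in((426,192.5),(441.5,195)):
  o,d=ray("side",u,v)
  print("at x=.425:",o+d*(.425-o[0])/d[0])
im=cv2.imread("pics/side0.png")[10:110,140:260]; cv2.imwrite("pics/x.png",cv2.resize(im,None,fx=5,fy=5))
E
```

```text
[205.06759963  76.75119032]
[ 4.94258305e-01  5.09369082e-01  1.69811097e+00 -8.46570248e-05
  9.34319415e-01  2.05726143e+00] [0.42535903 0.31597251 0.04698434] 0.027246486952111435 0.0
0.05 [424.17329625 201.88031974] [435.2173128  204.34774357]
0.07 [425.51011408 195.99360846] [436.7221937  198.44682435]
0.08 [426.19274684 192.98761771] [437.49078115 195.43304933]
0.09 [426.88513316 189.93867697] [438.27044349 192.37584759]
at x=.425: [0.425      0.30127764 0.08140282]
at x=.425: [0.425      0.33902948 0.08403868]
```

View pics/x.png

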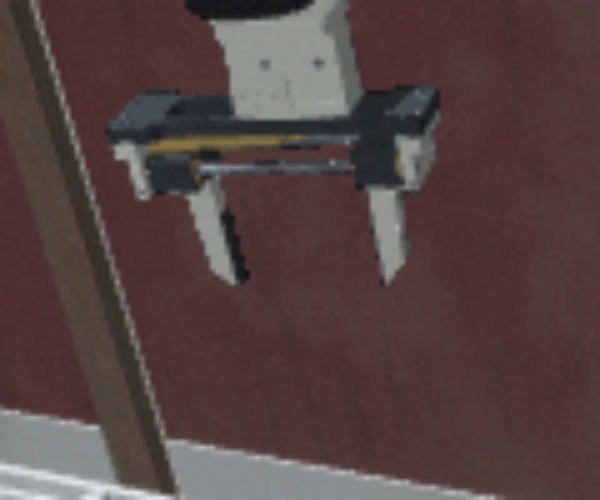

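```bash
python3 - <<'E'
from h import *
for dz in(0,.02,.035,.05):
  c=np.array([.203,-.484,.19+dz]); ty=np.array([np.sin(.398),-np.cos(.398),0])
  print(dz,[proj("side",c+k*.046*ty).round(1) for k in(1,-1)], [proj("side",c+k*.065*ty).round(1) for k in(1,-1)])
f,cx,cy,T=K("side"); print("depth",T[2,:3]@np.array([.203,-.484,.19])+T[2,3])
im=read_camera("side")[:,:,::-1]; cv2.imwrite("pics/s3.png",im)
cr=lambda a:cv2.resize(a[150:220,400:470],None,fx=8,fy=8,interpolation=cv2.INTER_CUBIC)
cv2.imwrite("pics/x2.png",cr(im))
E
```

```text
0 [array([191.3,  77.1]), array([218.8,  76.4])] [array([185.6,  77.2]), array([224.5,  76.3])]
0.02 [array([189.8,  71.2]), array([217.6,  70.5])] [array([184. ,  71.4]), array([223.4,  70.4])]
0.035 [array([188.7,  66.7]), array([216.7,  66.1])] [array([182.8,  66.9]), array([222.5,  65.9])]
0.05 [array([187.5,  62.2]), array([215.8,  61.5])] [array([181.6,  62.3]), array([221.6,  61.4])]
depth -1.2194346206785687
```

View pics/x2.png

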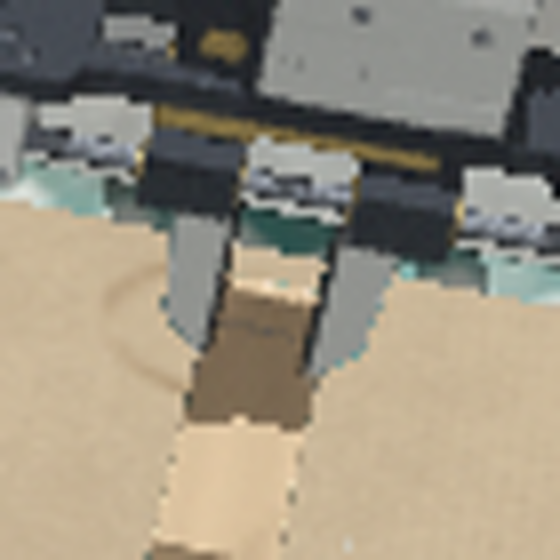

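x2 shows the finger tips at about (426,193) and (439,196), which is above the timber. Together with the start picture, this puts the real tips about 34 mm above the reported TCP (the tool is shorter than stated). Open, go 3.4 cm lower and grip again.

>>> step_arm(
  commands=[
    [0.8, 0, 0, 0, 0, 0, 0],
    [0.8, 0, 0, 0, 0, 0, 0],
    [0.8, 0, 0, 0, 0, 0, 0],
    [0.8, 0, 0, 0, 0, 0, 0],
    [0.8, 0, 0, 0, 0, 0, 0],
  ],
)

```text
time: 4.1
tool_pos: [0.4254, 0.316, 0.047]
tool_rot: [3.141, -0.0, 0.008]
contact_force: [-0.0, 0.3, -0.0]
opening: 0.0563
grip_force: 0.0
```

>>> step_arm(
  commands=[
    [0.8, 0, 0, 0, 0, 0, 0],
    [0.8, 0, 0, -0.5, 0, 0, 0],
    [0.8, 0, 0, -1, 0, 0, 0],
    [0.8, 0, 0, -1.4, 0, 0, 0],
    [0.8, 0, 0, -1.8, 0, 0, 0],
  ],
)

```text
time: 4.52
tool_pos: [0.4252, 0.3158, 0.0283]
tool_rot: [3.141, 0.001, 0.008]
contact_force: [-0.4, -0.4, 0.2]
opening: 0.0732
grip_force: 0.0
```

>>> step_arm(
  commands=[
    [0.8, 0, 0, -0.4, 0, 0, 0],
    [0.8, 0, 0, -0.8, 0, 0, 0],
    [0.8, 0, 0, -1.2, 0, 0, 0],
    [0.8, 0, 0, -1.6, 0, 0, 0],
    [0.8, 0, 0, -1.6, 0, 0, 0],
  ],
)

```text
time: 4.93
tool_pos: [0.4249, 0.3157, 0.0122]
tool_rot: [3.141, 0.001, 0.008]
contact_force: [-0.4, -0.1, 0.1]
opening: 0.0736
grip_force: 0.0
```

>>> step_arm(
  commands=[
    [0.3, 0, 0, 0, 0, 0, 0],
    [0.3, 0, 0, 0, 0, 0, 0],
    [0.3, 0, 0, 0, 0, 0, 0],
    [0.3, 0, 0, 0, 0, 0, 0],
    [0.3, 0, 0, 0, 0, 0, 0],
  ],
)

```text
time: 5.35
tool_pos: [0.4255, 0.3161, 0.0133]
tool_rot: [-3.141, -0.0, 0.008]
contact_force: [0.5, 0.3, 0.1]
opening: 0.0447
grip_force: 0.0
```

>>> step_arm(
  commands=[
    [0.3, 0, 0, 0, 0, 0, 0],
    [0.3, 0, 0, 0, 0, 0, 0],
    [0.3, 0, 0, 0, 0, 0, 0],
    [0.3, 0, 0, 0, 0, 0, 0],
    [0.3, 0, 0, 0, 0, 0, 0],
  ],
)

```text
time: 5.77
tool_pos: [0.4256, 0.3161, 0.0132]
tool_rot: [-3.141, -0.0, 0.008]
contact_force: [-0.5, 1.5, 0.5]
opening: 0.0379
grip_force: 29.9
```

Gripped (37.9 mm, 30 N). Lift and carry over to the vise.

>>> step_arm(
  commands=[
    [0.3, 0, 0, 1.5, 0, 0, 0],
    [0.3, 0, 0, 4.5, 0, 0, 0],
    [0.3, 0, 0, 8, 0, 0, 0],
    [0.3, 0, 0, 11.5, 0, 0, 0],
    [0.3, 0, 0, 15, 0, 0, 0],
  ],
  grip_force=40,
)

```text
time: 6.18
tool_pos: [0.4247, 0.3155, 0.1641]
tool_rot: [3.14, 0.002, 0.008]
contact_force: [0.7, -0.4, -1.8]
opening: 0.0377
grip_force: 39.9
```

>>> step_arm(
  commands=[
    [0.3, 1.2, -2.2, 0.2, 0, 0, 0.02],
    [0.3, 2.8, -5.2, 0.4, 0, 0, 0.04],
    [0.3, 4.3, -8.3, 0.5, 0, 0, 0.06],
    [0.3, 5.8, -11.3, 0.5, 0, 0, 0.08],
    [0.3, 7.2, -14, 0.5, 0, 0, 0.1],
  ],
)

```text
time: 6.6
tool_pos: [0.4975, 0.1741, 0.1678]
tool_rot: [3.141, 0.001, 0.109]
contact_force: [0.7, 0.7, -1.5]
opening: 0.0378
grip_force: 39.9
```

>>> step_arm(
  commands=[
    [0.3, 1.6, -3, 0, 0, 0, 0.022],
    [0.3, 3.2, -6.2, 0, 0, 0, 0.022],
    [0.3, 4.8, -9.2, 0, 0, 0, 0.022],
    [0.3, 6, -11.4, 0, 0, 0, 0.022],
    [0.3, 6.4, -12.1, 0, 0, 0, 0.022],
  ],
)

```text
time: 7.02
tool_pos: [0.5625, 0.0512, 0.1673]
tool_rot: [3.14, 0.001, 0.126]
contact_force: [-0.7, 0.0, -1.6]
opening: 0.0374
grip_force: 39.9
```

>>> step_arm(
  commands=[
    [0.3, 0, 0, 0, 0, 0, 0],
    [0.3, 0, 0, 0, 0, 0, 0],
  ],
)

```text
time: 7.18
tool_pos: [0.5607, 0.0553, 0.1674]
tool_rot: [-3.141, 0.002, 0.129]
contact_force: [0.2, 0.8, -2.0]
opening: 0.0378
grip_force: 39.9
```

```bash
python3 - <<'E'
from h import *
for n in("top","side"): cv2.imwrite(f"pics/{n}4.png",read_camera(n)[:,:,::-1])
s=observe(); print(s["tool_pos"],s["tool_rot"])
p=s["tool_pos"];zb=p[2]-.0102; 
# predicted batten corners (x -90 end) and bottom; profile across batten -x end face in side view
yaw=s["tool_rot"][2]; ex=np.array([np.cos(yaw),np.sin(yaw),0]); ey=np.array([-ex[1],ex[0],0])
c=np.array([p[0],p[1],zb])-.0125*ex
for dx in(.09,-.09):
  for dy in(-.019,.019):
    for h in(0,.063 if dx>0 else .0315): print(dx,dy,h,"side",proj("side",c+ex*dx+ey*dy+[0,0,h]).round(1),"top",proj("top",c+ex*dx+ey*dy+[0,0,h]).round(1))
s=cv2.imread("pics/side4.png"); t=cv2.imread("pics/top4.png")
cv2.imwrite("pics/v4.png",np.vstack([cv2.resize(s[100:250,230:400],None,fx=4,fy=4,interpolation=cv2.INTER_CUBIC)]))
E
```

```text
[0.56058066 0.05628078 0.16786475] [-3.14109916e+00  9.30800375e-04  1.31053441e-01]
0.09 -0.019 0 side [298.3 199.6] top [317.9 166. ]
0.09 -0.019 0.063 side [296.5 176.5] top [317.8 158.3]
0.09 0.019 0 side [315.3 202.1] top [305.5 173.3]
0.09 0.019 0.063 side [314.5 178.9] top [304.8 166. ]
-0.09 -0.019 0 side [318.1 154.1] top [355.3 223.4]
-0.09 -0.019 0.0315 side [317.8 143.4] top [356.3 221.1]
-0.09 0.019 0 side [332.8 155.9] top [342.7 231.2]
-0.09 0.019 0.0315 side [332.9 145.2] top [343.4 229.1]
```

```bash
python3 - <<'E'
from h import *
s=cv2.imread("pics/side4.png"); s0=cv2.imread("pics/side0.png"); t=cv2.imread("pics/top4.png")
for v in(184,192): print("side row",v,[(u,*map(int,s[v,u][::-1])) for u in range(290,324,1)])
print("side col 306",[(v,*map(int,s[v,306][::-1])) for v in range(168,212)])
h=cv2.cvtColor(t,cv2.COLOR_BGR2HSV); m=((h[...,0]>8)&(h[...,0]<24)&(h[...,1]>60)&(h[...,2]>110)).astype(np.uint8)
for v in range(156,182,3): print(v,[int(x) for x in np.nonzero(m[v,280:380])[0]+280])
E
```

```text
side row 184 [(290, 121, 158, 152), (291, 120, 164, 157), (292, 122, 166, 158), (293, 119, 164, 158), (294, 139, 177, 170), (295, 161, 191, 184), (296, 136, 152, 150), (297, 137, 125, 106), (298, 137, 123, 104), (299, 141, 127, 105), (300, 145, 129, 108), (301, 146, 129, 108), (302, 149, 132, 109), (303, 146, 130, 107), (304, 141, 126, 104), (305, 141, 124, 103), (306, 139, 123, 103), (307, 142, 125, 105), (308, 143, 127, 104), (309, 143, 127, 105), (310, 141, 125, 104), (311, 144, 128, 106), (312, 142, 127, 104), (313, 146, 131, 107), (314, 114, 103, 86), (315, 109, 100, 85), (316, 112, 103, 88), (317, 112, 103, 88), (318, 114, 104, 89), (319, 116, 107, 90), (320, 117, 107, 92), (321, 117, 109, 94), (322, 150, 166, 157), (323, 164, 185, 180)]
side row 192 [(290, 109, 115, 113), (291, 117, 125, 124), (292, 128, 135, 135), (293, 111, 119, 117), (294, 112, 121, 119), (295, 114, 121, 119), (296, 111, 120, 119), (297, 112, 120, 118), (298, 149, 137, 116), (299, 147, 134, 114), (300, 150, 137, 116), (301, 149, 134, 113), (302, 150, 135, 115), (303, 151, 136, 114), (304, 151, 136, 114), (3
[... 756 characters left out ...]
(183, 143, 127, 106), (184, 139, 123, 103), (185, 143, 127, 103), (186, 143, 127, 106), (187, 145, 128, 107), (188, 146, 129, 107), (189, 148, 132, 109), (190, 149, 134, 110), (191, 151, 135, 112), (192, 149, 133, 110), (193, 148, 134, 111), (194, 151, 135, 113), (195, 151, 137, 113), (196, 146, 132, 111), (197, 150, 135, 112), (198, 152, 137, 116), (199, 152, 137, 116), (200, 163, 149, 125), (201, 99, 105, 103), (202, 99, 104, 102), (203, 99, 106, 104), (204, 101, 107, 105), (205, 131, 139, 138), (206, 192, 201, 205), (207, 194, 203, 207), (208, 194, 203, 208), (209, 193, 202, 206), (210, 194, 203, 207), (211, 210, 216, 219)]
156 []
159 []
162 []
165 []
168 []
171 []
174 []
177 []
180 [354]
```

The side-view measurements match the predicted end face within 0.5 px, and the timber is centred over the opening. Lower it.

>>> step_arm(
  commands=[
    [0.3, 0, -0.1, -1.2, 0, 0, 0],
    [0.3, 0, -0.1, -2.4, 0, 0, 0],
    [0.3, 0, -0.1, -3.6, 0, 0, 0],
    [0.3, 0, -0.1, -4.8, 0, 0, 0],
    [0.3, 0, -0.1, -5.8, 0, 0, 0],
  ],
)

```text
time: 7.7
tool_pos: [0.5606, 0.0555, 0.1094]
tool_rot: [-3.141, 0.001, 0.132]
contact_force: [-0.7, 1.0, -1.5]
opening: 0.0376
grip_force: 39.9
```

>>> step_arm(
  commands=[
    [0.3, 0, 0, -0.6, 0, 0, 0],
    [0.3, 0, 0, -1.1, 0, 0, 0],
    [0.3, 0, 0, -1.5, 0, 0, 0],
    [0.3, 0, 0, -1.8, 0, 0, 0],
    [0.3, 0, 0, -2.0, 0, 0, 0],
  ],
)

```text
time: 8.12
tool_pos: [0.5615, 0.0541, 0.09]
tool_rot: [3.141, -0.0, 0.13]
contact_force: [-0.2, -0.0, -2.1]
opening: 0.0377
grip_force: 39.9
```

>>> step_arm(
  commands=[
    [0.3, 0, 0, -0.1, 0, 0, 0],
    [0.3, 0, 0, -0.2, 0, 0, 0],
    [0.3, 0, 0, -0.3, 0, 0, 0],
  ],
)

```text
time: 8.37
tool_pos: [0.5616, 0.0539, 0.0873]
tool_rot: [3.141, -0.001, 0.13]
contact_force: [-0.1, -0.3, -2.2]
opening: 0.0379
grip_force: 39.9
```

Still hanging free; go down to contact in small steps.

>>> step_arm(
  commands=[
    [0.3, 0, 0, -0.1, 0, 0, 0],
    [0.3, 0, 0, -0.1, 0, 0, 0],
    [0.3, 0, 0, -0.1, 0, 0, 0],
  ],
)

```text
time: 8.62
tool_pos: [0.5617, 0.0539, 0.0871]
tool_rot: [3.141, -0.001, 0.13]
contact_force: [-2.1, 0.2, 5.3]
opening: 0.0375
grip_force: 39.9
```

>>> step_arm(
  commands=[
    [0.3, 0, 0, -0.1, 0, 0, 0],
    [0.3, 0, 0, -0.1, 0, 0, 0],
    [0.3, 0, 0, -0.1, 0, 0, 0],
  ],
)

```text
time: 8.87
tool_pos: [0.5618, 0.054, 0.0871]
tool_rot: [3.141, -0.002, 0.13]
contact_force: [-4.9, 0.6, 11.9]
opening: 0.0375
grip_force: 39.9
```

Seated on the bed exactly where predicted (z 0.0871). Release and rise.

>>> step_arm(
  commands=[
    [0.6, 0, 0, 0.1, 0, 0, 0],
    [0.6, 0, 0, 0.2, 0, 0, 0],
    [0.6, 0, 0, 0.2, 0, 0, 0],
    [0.6, 0, 0, 0.2, 0, 0, 0],
    [0.6, 0, 0, 0.2, 0, 0, 0],
  ],
)

```text
time: 9.28
tool_pos: [0.5614, 0.054, 0.0868]
tool_rot: [3.142, 0.0, 0.13]
contact_force: [-0.2, 0.5, -1.3]
opening: 0.055
grip_force: 0.0
```

>>> step_arm(
  commands=[
    [0.6, 0, 0, 1, 0, 0, 0],
    [0.6, 0, 0, 3, 0, 0, 0],
    [0.6, 0, 0, 6, 0, 0, 0],
    [0.6, 0, 0, 9, 0, 0, 0],
    [0.6, 0, 0, 12, 0, 0, 0],
  ],
)

```text
time: 9.7
tool_pos: [0.5612, 0.054, 0.2089]
tool_rot: [3.142, 0.0, 0.13]
contact_force: [0.6, 0.1, 1.4]
opening: 0.0552
grip_force: 0.0
```

>>> step_arm(
  commands=[
    [0.8, 0.4, -1.6, 0, 0, 0, 0.12],
    [0.8, 0.8, -3.2, 0, 0, 0, 0.24],
    [0.8, 1.2, -4.8, 0, 0, 0, 0.36],
    [0.8, 1.6, -6.4, 0, 0, 0, 0.48],
    [0.8, 2, -8, 0, 0, 0, 0.6],
  ],
)

```text
time: 10.12
tool_pos: [0.5816, -0.0267, 0.2079]
tool_rot: [3.141, -0.0, 0.736]
contact_force: [0.6, 0.1, 0.3]
opening: 0.0731
grip_force: 0.0
```

>>> step_arm(
  commands=[
    [0.8, 0.4, -1.6, 0, 0, 0, 0.12],
    [0.8, 0.8, -3.2, 0, 0, 0, 0.24],
    [0.8, 1.2, -4.8, 0, 0, 0, 0.36],
    [0.8, 1.6, -6.4, 0, 0, 0, 0.48],
    [0.8, 2, -8, 0, 0, 0, 0.6],
  ],
)

```text
time: 10.53
tool_pos: [0.6016, -0.1068, 0.2077]
tool_rot: [3.141, 0.0, 1.336]
contact_force: [-0.2, 0.0, -0.7]
opening: 0.0732
grip_force: 0.0
```

>>> step_arm(
  commands=[
    [0.8, 0.4, -1.6, 0, 0, 0, 0.12],
    [0.8, 0.8, -3.2, 0, 0, 0, 0.24],
    [0.8, 1.3, -4.4, -1, 0, 0, 0.36],
    [0.8, 1.3, -4.4, -2.5, 0, 0, 0.37],
    [0.8, 1.3, -4.4, -4, 0, 0, 0.37],
  ],
)

```text
time: 10.95
tool_pos: [0.6148, -0.1512, 0.1674]
tool_rot: [3.14, 0.001, 1.7]
contact_force: [-0.3, 0.9, -0.2]
opening: 0.0734
grip_force: 0.0
```

>>> step_arm(
  commands=[
    [0.8, 0, 0, 0, 0, 0, 0],
    [0.8, 0, 0, 0, 0, 0, 0],
  ],
)

```text
time: 11.12
tool_pos: [0.6141, -0.1499, 0.167]
tool_rot: [-3.14, -0.001, 1.7]
contact_force: [0.4, 0.1, 0.8]
opening: 0.0734
grip_force: 0.0
```

```bash
python3 - <<'E'
from h import *
for n in("top","side"): cv2.imwrite(f"pics/{n}5.png",read_camera(n)[:,:,::-1])
print(observe()["tool_pos"],observe()["tool_rot"])
s=cv2.imread("pics/side5.png");t=cv2.imread("pics/top5.png")
f=lambda a,x,y:cv2.resize(a[y:y+150,x:x+200],None,fx=4,fy=4,interpolation=cv2.INTER_CUBIC)
cv2.imwrite("pics/v5.png",f(s,190,110))
print(proj("side",np.array([.614,-.15,.129])),proj("top",np.array([.614,-.15,.129])))
E
```

```text
[ 0.61495098 -0.15004548  0.16841448] [3.13995936e+00 8.31784277e-04 1.69998816e+00]
[228.31892294 183.64533745] [388.20620676 148.67313664]
```

View pics/v5.png

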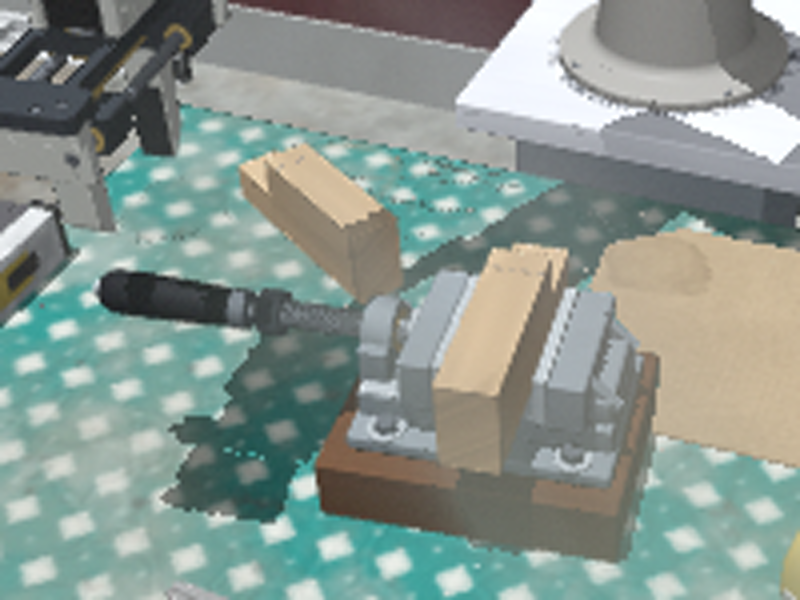

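v5 shows the timber upright between the jaws, with its step to the rear. The handle lies at crop (100–235, ~300), and the predicted grip point at crop (153,294) is on it. Descend and grip the handle.

>>> step_arm(
  commands=[
    [0.8, 0, 0, -2, 0, 0, 0],
    [0.8, 0, 0, -4, 0, 0, 0],
    [0.8, 0, 0, -6, 0, 0, 0],
    [0.8, 0, 0, -8, 0, 0, 0],
    [0.8, 0, 0, -9.1, 0, 0, 0],
  ],
)

```text
time: 11.63
tool_pos: [0.6141, -0.1497, 0.0751]
tool_rot: [-3.141, -0.0, 1.7]
contact_force: [0.0, -0.1, -0.1]
opening: 0.0734
grip_force: 0.0
```

>>> step_arm(
  commands=[
    [0.2, 0, 0, 0, 0, 0, 0],
    [0.2, 0, 0, 0, 0, 0, 0],
    [0.2, 0, 0, 0, 0, 0, 0],
    [0.2, 0, 0, 0, 0, 0, 0],
    [0.2, 0, 0, 0, 0, 0, 0],
  ],
  grip_force=30,
)

```text
time: 12.05
tool_pos: [0.6151, -0.1503, 0.0774]
tool_rot: [3.139, 0.001, 1.7]
contact_force: [0.3, 0.4, 0.1]
opening: 0.0447
grip_force: 0.0
```

>>> step_arm(
  commands=[
    [0.2, 0, 0, 0, 0, 0, 0],
    [0.2, 0, 0, 0, 0, 0, 0],
    [0.2, 0, 0, 0, 0, 0, 0],
    [0.2, 0, 0, 0, 0, 0, 0],
    [0.2, 0, 0, 0, 0, 0, 0],
  ],
)

```text
time: 12.47
tool_pos: [0.6157, -0.1501, 0.0767]
tool_rot: [3.139, 0.001, 1.7]
contact_force: [5.8, 0.3, -0.1]
opening: 0.0251
grip_force: 30.0
```

```bash
python3 - <<'E'
import numpy as np
ex=np.array([.9916,.1296,0]);ey=np.array([-.1296,.9916,0]);ez=np.array([0,0,1])
P=lambda f:5*(np.sin(f)*ex+np.cos(f)*ez)+.0955*f*ey
f=.885; base=P(f).round(2)
for c in range(9):
  st=.35; rows=[]
  for i in range(5):
    f+=st; rows.append((P(f)-base).round(2).tolist())
  base=base+rows[-1]; print(c,round(f-.885,2),[[.2]+r+[0,0,0] for r in rows])
E
```

```text
0 1.75 [[0.2, 0.84, 0.14, -1.52, 0, 0, 0], [0.2, 1.11, 0.21, -3.24, 0, 0, 0], [0.2, 0.78, 0.2, -4.95, 0, 0, 0], [0.2, -0.11, 0.12, -6.45, 0, 0, 0], [0.2, -1.46, -0.03, -7.54, 0, 0, 0]]
1 3.5 [[0.2, -1.63, -0.18, -0.57, 0, 0, 0], [0.2, -3.36, -0.37, -0.54, 0, 0, 0], [0.2, -4.98, -0.55, 0.09, 0, 0, 0], [0.2, -6.28, -0.68, 1.24, 0, 0, 0], [0.2, -7.12, -0.76, 2.76, 0, 0, 0]]
2 5.25 [[0.2, -0.27, 0.0, 1.72, 0, 0, 0], [0.2, 0.07, 0.08, 3.43, 0, 0, 0], [0.2, 0.96, 0.23, 4.92, 0, 0, 0], [0.2, 2.31, 0.44, 6.0, 0, 0, 0], [0.2, 3.94, 0.69, 6.56, 0, 0, 0]]
3 7.0 [[0.2, 1.72, 0.25, -0.05, 0, 0, 0], [0.2, 3.32, 0.5, -0.69, 0, 0, 0], [0.2, 4.61, 0.7, -1.85, 0, 0, 0], [0.2, 5.42, 0.84, -3.38, 0, 0, 0], [0.2, 5.67, 0.9, -5.11, 0, 0, 0]]
4 8.75 [[0.2, -0.36, -0.01, -1.7, 0, 0, 0], [0.2, -1.28, -0.09, -3.18, 0, 0, 0], [0.2, -2.64, -0.24, -4.25, 0, 0, 0], [0.2, -4.28, -0.42, -4.79, 0, 0, 0], [0.2, -6.01, -0.61, -4.73, 0, 0, 0]]
5 10.5 [[0.2, -1.61, -0.18, 0.65, 0, 0, 0], [0.2, -2.89, -0.31, 1.82, 0, 0, 0], [0.2, -3.7, -0.39, 3.36, 0, 0, 0], [0.2, -3.94, -0.38, 5.09, 0, 0, 0], [0.2, -3.58, -0.3, 6.79, 0, 0, 0]]
6 12.25 [[0.2, 0.92, 0.15, 1.47, 0, 0, 0], [0.2, 2.28, 0.36, 2.53, 0, 0, 0], [0.2, 3.93, 0.61, 3.06, 0, 0, 0], [0.2, 5.65, 0.87, 2.98, 0, 0, 0], [0.2, 7.24, 1.11, 2.31, 0, 0, 0]]
7 14.0 [[0.2, 1.26, 0.2, -1.18, 0, 0, 0], [0.2, 2.05, 0.34, -2.72, 0, 0, 0], [0.2, 2.27, 0.4, -4.45, 0, 0, 0], [0.2, 1.88, 0.38, -6.15, 0, 0, 0], [0.2, 0.94, 0.29, -7.61, 0, 0, 0]]
8 15.75 [[0.2, -1.38, -0.14, -1.05, 0, 0, 0], [0.2, -3.03, -0.32, -1.56, 0, 0, 0], [0.2, -4.76, -0.52, -1.47, 0, 0, 0], [0.2, -6.36, -0.69, -0.79, 0, 0, 0], [0.2, -7.62, -0.82, 0.4, 0, 0, 0]]
```

>>> step_arm(
  commands=[
    [0.2, 0.84, 0.14, -1.52, 0, 0, 0],
    [0.2, 1.11, 0.21, -3.24, 0, 0, 0],
    [0.2, 0.78, 0.2, -4.95, 0, 0, 0],
    [0.2, -0.11, 0.12, -6.45, 0, 0, 0],
    [0.2, -1.46, -0.03, -7.54, 0, 0, 0],
  ],
)

```text
time: 12.88
tool_pos: [0.6022, -0.1501, -0.0001]
tool_rot: [3.137, 0.001, 1.7]
contact_force: [5.7, 1.4, 1.5]
opening: 0.0253
grip_force: 30.0
```

>>> step_arm(
  commands=[
    [0.2, -1.63, -0.18, -0.57, 0, 0, 0],
    [0.2, -3.36, -0.37, -0.54, 0, 0, 0],
    [0.2, -4.98, -0.55, 0.09, 0, 0, 0],
    [0.2, -6.28, -0.68, 1.24, 0, 0, 0],
    [0.2, -7.12, -0.76, 2.76, 0, 0, 0],
  ],
)

```text
time: 13.3
tool_pos: [0.5303, -0.1576, 0.0288]
tool_rot: [3.137, 0.0, 1.699]
contact_force: [18.2, 6.7, -2.7]
opening: 0.0251
grip_force: 30.0
```

>>> step_arm(
  commands=[
    [0.2, -0.27, 0.0, 1.72, 0, 0, 0],
    [0.2, 0.07, 0.08, 3.43, 0, 0, 0],
    [0.2, 0.96, 0.23, 4.92, 0, 0, 0],
    [0.2, 2.31, 0.44, 6.0, 0, 0, 0],
    [0.2, 3.94, 0.69, 6.56, 0, 0, 0],
  ],
)

```text
time: 13.72
tool_pos: [0.5664, -0.1512, 0.0929]
tool_rot: [-3.137, -0.001, 1.7]
contact_force: [-4.2, -4.3, -9.8]
opening: 0.0249
grip_force: 30.0
```

>>> step_arm(
  commands=[
    [0.2, 1.87, 0.25, -0.1, 0, 0, 0],
    [0.2, 3.47, 0.5, -0.74, 0, 0, 0],
    [0.2, 4.76, 0.7, -1.9, 0, 0, 0],
    [0.2, 5.57, 0.84, -3.43, 0, 0, 0],
    [0.2, 5.82, 0.9, -5.16, 0, 0, 0],
  ],
)

```text
time: 14.13
tool_pos: [0.6274, -0.1417, 0.0427]
tool_rot: [3.14, 0.001, 1.701]
contact_force: [-4.3, 0.5, 4.3]
opening: 0.0249
grip_force: 30.0
```

>>> step_arm(
  commands=[
    [0.2, -0.36, -0.01, -1.7, 0, 0, 0],
    [0.2, -1.28, -0.09, -3.18, 0, 0, 0],
    [0.2, -2.64, -0.24, -4.25, 0, 0, 0],
    [0.2, -4.28, -0.42, -4.79, 0, 0, 0],
    [0.2, -6.01, -0.61, -4.73, 0, 0, 0],
  ],
)

```text
time: 14.55
tool_pos: [0.5668, -0.1479, -0.0054]
tool_rot: [3.139, 0.0, 1.7]
contact_force: [6.6, 4.1, 7.0]
opening: 0.0254
grip_force: 30.0
```

>>> step_arm(
  commands=[
    [0.2, -1.61, -0.18, 0.65, 0, 0, 0],
    [0.2, -2.89, -0.31, 1.82, 0, 0, 0],
    [0.2, -3.7, -0.39, 3.36, 0, 0, 0],
    [0.2, -3.94, -0.38, 5.09, 0, 0, 0],
    [0.2, -3.58, -0.3, 6.79, 0, 0, 0],
  ],
)

```text
time: 14.97
tool_pos: [0.5306, -0.1507, 0.0631]
tool_rot: [3.14, -0.001, 1.699]
contact_force: [15.2, 3.5, -16.0]
opening: 0.025
grip_force: 30.0
```

>>> step_arm(
  commands=[
    [0.2, 1.02, 0.15, 1.42, 0, 0, 0],
    [0.2, 2.38, 0.36, 2.48, 0, 0, 0],
    [0.2, 4.03, 0.61, 3.01, 0, 0, 0],
    [0.2, 5.75, 0.87, 2.93, 0, 0, 0],
    [0.2, 7.34, 1.11, 2.26, 0, 0, 0],
  ],
)

```text
time: 15.38
tool_pos: [0.6029, -0.1398, 0.0864]
tool_rot: [-3.139, -0.0, 1.7]
contact_force: [-5.7, 0.9, -0.2]
opening: 0.025
grip_force: 30.0
```

>>> step_arm(
  commands=[
    [0.2, 1.26, 0.2, -1.18, 0, 0, 0],
    [0.2, 2.05, 0.34, -2.72, 0, 0, 0],
    [0.2, 2.27, 0.4, -4.45, 0, 0, 0],
    [0.2, 1.88, 0.38, -6.15, 0, 0, 0],
    [0.2, 0.94, 0.29, -7.61, 0, 0, 0],
  ],
)

```text
time: 15.8
tool_pos: [0.6127, -0.1368, 0.0087]
tool_rot: [-3.14, -0.0, 1.701]
contact_force: [-7.1, 1.7, 12.4]
opening: 0.0252
grip_force: 30.0
```

```bash
python3 - <<'E'
import numpy as np
ex=np.array([.9916,.1296,0]);ey=np.array([-.1296,.9916,0]);ez=np.array([0,0,1])
P=lambda f:5*(np.sin(f)*ex+np.cos(f)*ez)+.0955*min(f,16.9)*ey
f=14.885; base=P(f).round(2)
for c in range(8):
  st=.25 if c<1 else .15; rows=[]
  for i in range(5):
    f+=st; rows.append((P(f)-base).round(2).tolist())
  base=base+rows[-1]; print(c,round(f-.885,2),"tangent",np.cos(f).round(2),-np.sin(f).round(2),[[.2]+r+[0,0,0] for r in rows])
E
```

```text
0 15.25 tangent -0.91 0.41 [[0.2, -0.95, -0.1, -0.8, 0, 0, 0], [0.2, -2.07, -0.22, -1.34, 0, 0, 0], [0.2, -3.28, -0.35, -1.59, 0, 0, 0], [0.2, -4.52, -0.49, -1.52, 0, 0, 0], [0.2, -5.7, -0.62, -1.15, 0, 0, 0]]
1 16.0 tangent -0.38 0.92 [[0.2, -0.66, -0.07, 0.36, 0, 0, 0], [0.2, -1.25, -0.13, 0.81, 0, 0, 0], [0.2, -1.77, -0.19, 1.35, 0, 0, 0], [0.2, -2.2, -0.23, 1.96, 0, 0, 0], [0.2, -2.54, -0.26, 2.63, 0, 0, 0]]
2 16.75 tangent 0.35 0.94 [[0.2, -0.23, -0.03, 0.71, 0, 0, 0], [0.2, -0.36, -0.04, 1.45, 0, 0, 0], [0.2, -0.37, -0.05, 2.2, 0, 0, 0], [0.2, -0.27, -0.03, 2.94, 0, 0, 0], [0.2, -0.07, -0.01, 3.66, 0, 0, 0]]
3 17.5 tangent 0.89 0.45 [[0.2, 0.31, 0.04, 0.68, 0, 0, 0], [0.2, 0.72, 0.1, 1.31, 0, 0, 0], [0.2, 1.22, 0.16, 1.87, 0, 0, 0], [0.2, 1.79, 0.24, 2.35, 0, 0, 0], [0.2, 2.43, 0.32, 2.73, 0, 0, 0]]
4 18.25 tangent 0.96 -0.28 [[0.2, 0.69, 0.09, 0.28, 0, 0, 0], [0.2, 1.41, 0.18, 0.46, 0, 0, 0], [0.2, 2.15, 0.28, 0.53, 0, 0, 0], [0.2, 2.89, 0.38, 0.48, 0, 0, 0], [0.2, 3.62, 0.47, 0.33, 0, 0, 0]]
5 19.0 tangent 0.51 -0.86 [[0.2, 0.69, 0.09, -0.27, 0, 0, 0], [0.2, 1.34, 0.18, -0.63, 0, 0, 0], [0.2, 1.93, 0.26, -1.09, 0, 0, 0], [0.2, 2.44, 0.32, -1.64, 0, 0, 0], [0.2, 2.87, 0.38, -2.25, 0, 0, 0]]
6 19.75 tangent -0.21 -0.98 [[0.2, 0.33, 0.04, -0.67, 0, 0, 0], [0.2, 0.55, 0.07, -1.38, 0, 0, 0], [0.2, 0.67, 0.09, -2.12, 0, 0, 0], [0.2, 0.68, 0.09, -2.87, 0, 0, 0], [0.2, 0.58, 0.07, -3.62, 0, 0, 0]]
7 20.5 tangent -0.82 -0.57 [[0.2, -0.22, -0.02, -0.71, 0, 0, 0], [0.2, -0.53, -0.07, -1.39, 0, 0, 0], [0.2, -0.95, -0.12, -2.01, 0, 0, 0], [0.2, -1.45, -0.18, -2.57, 0, 0, 0], [0.2, -2.02, -0.26, -3.04, 0, 0, 0]]
```

>>> step_arm(
  commands=[
    [0.2, -0.95, -0.1, -0.8, 0, 0, 0],
    [0.2, -2.07, -0.22, -1.34, 0, 0, 0],
    [0.2, -3.28, -0.35, -1.55, 0, 0, 0],
    [0.2, -4.5, -0.49, -1.47, 0, 0, 0],
    [0.2, -5.65, -0.62, -1.1, 0, 0, 0],
  ],
  grip_force=50,
)

```text
time: 16.22
tool_pos: [0.5565, -0.1429, -0.0021]
tool_rot: [3.141, -0.0, 1.7]
contact_force: [5.5, 2.3, -0.3]
opening: 0.0246
grip_force: 50.0
```

>>> step_arm(
  commands=[
    [0.2, -0.61, -0.07, 0.36, 0, 0, 0],
    [0.2, -1.2, -0.13, 0.81, 0, 0, 0],
    [0.2, -1.7, -0.19, 1.35, 0, 0, 0],
    [0.2, -2.12, -0.23, 1.96, 0, 0, 0],
    [0.2, -2.45, -0.26, 2.63, 0, 0, 0],
  ],
)

```text
time: 16.63
tool_pos: [0.5307, -0.1456, 0.0245]
tool_rot: [-3.139, -0.001, 1.7]
contact_force: [2.3, 2.2, -8.3]
opening: 0.0246
grip_force: 50.0
```

>>> step_arm(
  commands=[
    [0.2, -0.23, -0.03, 0.71, 0, 0, 0],
    [0.2, -0.36, -0.04, 1.45, 0, 0, 0],
    [0.2, -0.37, -0.05, 2.2, 0, 0, 0],
  ],
)

```text
time: 16.88
tool_pos: [0.5268, -0.1459, 0.0463]
tool_rot: [-3.138, -0.002, 1.7]
contact_force: [0.5, 2.4, -15.2]
opening: 0.0249
grip_force: 50.0
```

>>> step_arm(
  commands=[
    [0.2, 0.1, 0.02, 0.74, 0, 0, 0],
    [0.2, 0.3, 0.04, 1.46, 0, 0, 0],
    [0.2, 0.61, 0.08, 2.14, 0, 0, 0],
  ],
  grip_force=60,
)

```text
time: 17.13
tool_pos: [0.5325, -0.1451, 0.0673]
tool_rot: [-3.137, -0.002, 1.7]
contact_force: [-3.7, 0.5, -22.3]
opening: 0.0246
grip_force: 60.0
```

>>> step_arm(
  commands=[
    [0.2, 0.41, 0.06, 0.63, 0, 0, 0],
    [0.2, 0.91, 0.12, 1.19, 0, 0, 0],
  ],
)

```text
time: 17.3
tool_pos: [0.5405, -0.1439, 0.0784]
tool_rot: [-3.134, -0.003, 1.7]
contact_force: [-9.5, -1.8, -26.8]
opening: 0.0248
grip_force: 60.0
```

>>> step_arm(
  commands=[
    [0.2, 0.57, 0.08, 0.48, 0, 0, 0],
    [0.2, 1.21, 0.16, 0.86, 0, 0, 0],
    [0.2, 1.9, 0.25, 1.14, 0, 0, 0],
  ],
)

```text
time: 17.55
tool_pos: [0.5554, -0.1419, 0.0886]
tool_rot: [-3.124, -0.004, 1.701]
contact_force: [-25.0, -5.1, -17.3]
opening: 0.0247
grip_force: 60.1
```

>>> step_arm(
  commands=[
    [0.2, 0, 0, 0, 0, 0, 0],
    [0.2, 0, 0, 0, 0, 0, 0],
  ],
)

```text
time: 17.72
tool_pos: [0.5564, -0.1418, 0.089]
tool_rot: [-3.127, -0.004, 1.701]
contact_force: [-17.9, -3.6, -16.4]
opening: 0.0245
grip_force: 60.0
```

>>> step_arm(
  commands=[
    [0.2, 0.72, 0.09, 0.18, 0, 0, 0],
    [0.2, 1.46, 0.19, 0.22, 0, 0, 0],
    [0.2, 2.2, 0.29, 0.17, 0, 0, 0],
  ],
)

```text
time: 17.97
tool_pos: [0.5754, -0.1395, 0.0921]
tool_rot: [-3.121, -0.004, 1.701]
contact_force: [-36.0, -2.8, 3.8]
opening: 0.0248
grip_force: 60.1
```

```bash
python3 - <<'E'
from h import *
s=observe(); print(s["tool_pos"],s["contact_force"])
im=read_camera("side")[:,:,::-1]; t=read_camera("top")[:,:,::-1]; cv2.imwrite("pics/s6.png",im); cv2.imwrite("pics/t6.png",t)
g=cv2.GaussianBlur(cv2.cvtColor(im,cv2.COLOR_BGR2GRAY),(0,0),.5).astype(np.float32)
yaw=.13;ex=np.array([np.cos(yaw),np.sin(yaw)]);ey=np.array([-ex[1],ex[0]]);c=np.array([.55,.043])
for nm,x0,x1,z in(("jaw ends z.113",.025,.043,.113),("batten top z.140",.03,.08,.140)):
  print(nm,[int(np.mean([im[tuple(proj("side",np.r_[c+ex*x+ey*y/1000,z]).round().astype(int)[::-1])].mean() for x in np.linspace(x0,x1,8)])) for y in range(-25,60,2)])
E
```

```text
[ 0.57537806 -0.13951336  0.09210729] [-35.95137958  -2.77935238   3.81183834]
jaw ends z.113 [170, 171, 171, 171, 171, 171, 172, 166, 184, 187, 186, 187, 188, 190, 191, 191, 190, 190, 188, 187, 186, 187, 186, 186, 186, 187, 184, 129, 102, 104, 106, 128, 154, 209, 210, 151, 172, 174, 174, 174, 175, 174, 175]
batten top z.140 [139, 139, 159, 169, 169, 169, 169, 167, 167, 167, 167, 168, 166, 184, 187, 187, 188, 190, 191, 192, 191, 190, 188, 188, 186, 186, 185, 185, 187, 187, 186, 114, 103, 106, 112, 132, 164, 203, 166, 160, 169, 169, 169]
```

The handle force is 36 N, and the timber's top spans from the sliding jaw to the fixed face: it is clamped. Release, rise and back off.

>>> step_arm(
  commands=[
    [0.7, 0, 0, 0, 0, 0, 0],
    [0.7, 0, 0, 0, 0, 0, 0],
    [0.7, 0, 0, 0, 0, 0, 0],
    [0.7, 0, 0, 0, 0, 0, 0],
    [0.7, 0, 0, 0, 0, 0, 0],
  ],
)

```text
time: 18.48
tool_pos: [0.5784, -0.1394, 0.0933]
tool_rot: [-3.128, -0.002, 1.7]
contact_force: [-24.7, -2.1, -0.2]
opening: 0.0533
grip_force: 12.5
```

>>> step_arm(
  commands=[
    [0.8, -0.2, 0, 1, 0, 0, 0],
    [0.8, -0.2, 0, 3, 0, 0, 0],
    [0.8, -0.2, 0, 6, 0, 0, 0],
    [0.8, -0.2, 0, 9, 0, 0, 0],
    [0.8, -0.2, 0, 12, 0, 0, 0],
  ],
)

```text
time: 18.9
tool_pos: [0.5848, -0.1398, 0.2183]
tool_rot: [3.134, 0.004, 1.699]
contact_force: [-0.2, 0.5, 0.4]
opening: 0.0732
grip_force: 0.0
```

>>> step_arm(
  commands=[
    [0.8, -2, -3, 0, 0, 0, 0],
    [0.8, -4, -6, 0, 0, 0, 0],
    [0.8, -6, -9, 0, 0, 0, 0],
    [0.8, -8, -12, 0, 0, 0, 0],
    [0.8, -8, -12, 0, 0, 0, 0],
  ],
)

```text
time: 19.32
tool_pos: [0.5017, -0.2653, 0.217]
tool_rot: [3.137, 0.008, 1.695]
contact_force: [0.5, -0.1, 0.4]
opening: 0.0732
grip_force: 0.0
```

```bash
python3 - <<'E'
from h import *
s=observe(); print(s["tool_pos"],s["contact_force"],s["time"])
im=read_camera("side")[:,:,::-1]; a=cv2.imread("pics/s6.png"); t=read_camera("top")[:,:,::-1]
d=np.abs(im.astype(int)-a).mean(2)
print("change at vise/timber",(d[165:250,275:360]>25).mean(), "bystanders vs start",[(np.abs(im.astype(int)-cv2.imread("pics/side0.png")).mean(2)[y0:y1,x0:x1]>30).mean().round(3) for x0,y0,x1,y1 in((230,252,300,298),(383,228,418,268),(328,275,386,330))])
g=cv2.cvtColor(t,cv2.COLOR_BGR2HSV)
m=((g[...,2]<60)).astype(np.uint8); n,l,st,ce=cv2.connectedComponentsWithStats(m[120:210,340:420])
print([(st[i].tolist(),ce[i].round(1).tolist()) for i in range(1,n) if st[i,4]>60])
E
```

```text
[ 0.50171563 -0.26530698  0.21696962] [ 0.54615579 -0.13680287  0.37939253] 19.3167
change at vise/timber 0.08802768166089965 bystanders vs start [np.float64(0.0), np.float64(0.014), np.float64(0.0)]
[([41, 54, 28, 21, 248], [54.5, 63.4])]
```

```bash
python3 - <<'E'
from h import *
im=read_camera("side")[:,:,::-1]; a=cv2.imread("pics/s6.png")
yaw=.13;ex=np.array([np.cos(yaw),np.sin(yaw)]);ey=np.array([-ex[1],ex[0]]);c=np.array([.55,.043])
for I in(a,im):
 for nm,x0,x1,z in(("jaws",.025,.043,.113),("top",.03,.08,.140)):
  print(nm,[int(np.mean([I[tuple(proj("side",np.r_[c+ex*x+ey*y/1000,z]).round().astype(int)[::-1])].mean() for x in np.linspace(x0,x1,8)])) for y in range(-25,60,2)])
h=cv2.cvtColor(im,cv2.COLOR_BGR2GRAY); m=(h<60).astype(np.uint8); n,l,st,ce=cv2.connectedComponentsWithStats(m[140:215,190:290]); 
print([(ce[i]+[190,140]).round(1).tolist()+[int(st[i,4])] for i in range(1,n) if st[i,4]>60])
for ph in(5.9,6.1,6.3,6.5): p=np.r_[c+ex*.05*np.sin(ph)-ey*.186,.097+.05*np.cos(ph)]; print(ph,proj("side",p).round(1))
E
```

```text
jaws [170, 171, 171, 171, 171, 171, 172, 166, 184, 187, 186, 187, 188, 190, 191, 191, 190, 190, 188, 187, 186, 187, 186, 186, 186, 187, 184, 129, 102, 104, 106, 128, 154, 209, 210, 151, 172, 174, 174, 174, 175, 174, 175]
top [139, 139, 159, 169, 169, 169, 169, 167, 167, 167, 167, 168, 166, 184, 187, 187, 188, 190, 191, 192, 191, 190, 188, 188, 186, 186, 185, 185, 187, 187, 186, 114, 103, 106, 112, 132, 164, 203, 166, 160, 169, 169, 169]
jaws [170, 171, 171, 171, 171, 171, 169, 165, 184, 187, 186, 186, 188, 190, 191, 191, 190, 189, 188, 187, 186, 186, 186, 186, 185, 186, 177, 120, 103, 105, 106, 128, 154, 209, 210, 151, 172, 174, 174, 174, 174, 175, 174]
top [137, 147, 165, 163, 169, 169, 169, 167, 167, 167, 167, 163, 169, 187, 187, 186, 188, 190, 191, 192, 191, 190, 188, 187, 186, 186, 185, 185, 187, 188, 181, 110, 105, 106, 112, 132, 164, 202, 166, 160, 168, 168, 169]
[]
5.9 [242. 166.]
6.1 [240.3 167.3]
6.3 [238.6 169.3]
6.5 [237.1 172.1]
```

```bash
python3 - <<'E'
from h import *
im=read_camera("side")[:,:,::-1]
h=cv2.cvtColor(im,cv2.COLOR_BGR2HSV)
for s,v in((90,90),(120,75)):
  m=((h[...,1]<s)&(h[...,2]<v)).astype(np.uint8); n,l,st,ce=cv2.connectedComponentsWithStats(m[145:215,195:290])
  print([((ce[i]+[195,145]).round(1).tolist(),(st[i,:4]+[195,145,0,0]).tolist(),int(st[i,4])) for i in range(1,n) if st[i,4]>40])
yaw=.13;ex=np.array([np.cos(yaw),np.sin(yaw)]);ey=np.array([-ex[1],ex[0]]);c=np.array([.5515,.043])
for ph in(5.6,5.9,6.2,6.5):
  print(ph,[proj("side",np.r_[c+ex*.05*np.sin(ph)+ey*y,.097+.05*np.cos(ph)]).round(1).tolist() for y in(-.139,-.175,-.211)])
E
```

```text
[([207.4, 151.5], [203, 148, 9, 8], 51), ([250.6, 180.7], [238, 175, 30, 13], 251), ([235.0, 194.3], [223, 190, 22, 10], 64)]
[([207.1, 151.3], [203, 148, 9, 8], 44), ([247.2, 181.3], [238, 175, 22, 12], 152)]
5.6 [[261.6, 168.2], [248.2, 166.4], [235.0, 164.6]]
5.9 [[259.4, 168.7], [245.8, 166.9], [232.4, 165.1]]
6.2 [[257.1, 171.0], [243.3, 169.1], [229.7, 167.3]]
6.5 [[254.9, 174.9], [241.0, 173.0], [227.2, 171.1]]
```

```bash
python3 - <<'E'
from h import *
im=read_camera("side")[:,:,::-1]; cv2.imwrite("pics/s7.png",im)
h=cv2.cvtColor(im,cv2.COLOR_BGR2HSV)
for v in range(150,206,2): print(v,"".join("#" if h[v,u,1]<90 and h[v,u,2]<80 else "+" if h[v,u,1]<60 and h[v,u,2]<140 else "-" if h[v,u,1]<60 else "." for u in range(205,300)))
yaw=.13;ex=np.array([np.cos(yaw),np.sin(yaw)]);ey=np.array([-ex[1],ex[0]]);c=np.array([.5515,.043])
for ph in(4,4.4,4.8,5.2,5.6,6.2,6.5,6.8):
  print(ph,[proj("side",np.r_[c+ex*.05*np.sin(ph)+ey*y,.097+.05*np.cos(ph)]).round(1).tolist() for y in(-.13,-.211)])
E
```

```text
150 ######+-----------..........-.---------------.--.......++..-.......-........--------......++++.
152 ####+##------+---......------.----------....-.........+.++...........-..-...--.....++..+++++--.
154 #######+---............-----------------............+++++++++...........-+---++++.++...........
156 -----------.................-...--------.....-......+++++++++++...........-++++.+++............
158 -----------........---.....................---.......++++++++++++...........-++.--.-----.......
160 +++++...........------.......----..............+.....++++++++++++++...++++++++++...+--.......-+
162 +++.......................--------.......++.++++++...+.+++++++++++.+++++++++++...-.............
164 +----........---.....................--++++++++++++++.+++++++++++++++++++-.....................
166 #------.-----------...--.............-++++++++++++++++++.++++++++++++-...........+++.......---.
168 #+-------------------------..+-.-.--++++++++++++++++++++..++++++++-+++--....+++++++++....------
170 +#...----------------------.-------+++++++++++++++++++++++++++++++++++----+++++++++++..........

[... 1293 characters left out ...]
+++---
198 .............-----++++++++++.................+++++++++++++++..----------..+-+-----++++++++++---
200 ...........--------.-------......++++++++...+.++++++++++....+++++++++++-...++++++++++++++++----
202 ..---------------...............---------...-++++++++.....++...............+++++++++++----++---
204 .--------.......----..............---........---------....................+++++++++--------++++
4 [[268.9, 189.1], [240.4, 185.0]]
4.4 [[269.5, 181.8], [240.9, 177.7]]
4.8 [[268.9, 175.3], [240.0, 171.3]]
5.2 [[267.4, 170.7], [238.0, 166.7]]
5.6 [[265.0, 168.7], [235.0, 164.6]]
6.2 [[260.6, 171.5], [229.7, 167.3]]
6.5 [[258.4, 175.4], [227.2, 171.1]]
6.8 [[256.6, 180.7], [225.2, 176.2]]
```

```bash
python3 - <<'E'
from h import *
a=cv2.imread("pics/side5.png");b=cv2.imread("pics/s7.png");o=cv2.imread("pics/side0.png")
print("handle ref s5 col 228",[tuple(map(int,a[v,228][::-1])) for v in range(174,196,2)])
for u in(244,252,260): 
  print("s7",u,[(v,)+tuple(map(int,b[v,u][::-1])) for v in range(154,194,3)])
  print("s0",u,[(v,)+tuple(map(int,o[v,u][::-1])) for v in range(154,194,3)])
cam=K("side")[3]; p=np.array(observe()["tool_pos"])
print("tip",proj("side",p+[0,0,.034]), "body",[proj("side",p+[0,0,.034+.066]+np.array(d)) for d in([.095,0.01,0],[-.095,-.01,0])])
t=read_camera("top")[:,:,::-1]; cv2.imwrite("pics/t7.png",t); g=t.max(2)
for v in range(135,195,2): print(v,"".join("#" if x<60 else "+" if x<110 else "." for x in g[v,340:420]))
yaw=.13;ex=np.array([np.cos(yaw),np.sin(yaw)]);ey=np.array([-ex[1],ex[0]]);c=np.array([.5515,.043])
for ph in(4,4.4,4.8,5.6,6.2,6.5):
  print(ph,[proj("top",np.r_[c+ex*.05*np.sin(ph)+ey*y,.097+.05*np.cos(ph)]).round(1).tolist() for y in(-.13,-.211)])
E
```

```text
handle ref s5 col 228 [(124, 170, 161), (119, 162, 154), (63, 77, 75), (45, 47, 47), (46, 51, 51), (51, 54, 57), (39, 45, 45), (35, 39, 41), (129, 168, 158), (146, 174, 166), (132, 170, 163)]
s7 244 [(154, 133, 170, 163), (157, 110, 154, 148), (160, 117, 157, 149), (163, 94, 107, 103), (166, 98, 111, 107), (169, 77, 94, 88), (172, 78, 96, 90), (175, 68, 80, 78), (178, 70, 74, 76), (181, 56, 64, 63), (184, 48, 53, 53), (187, 144, 170, 160), (190, 68, 92, 85), (193, 71, 95, 90)]
s0 244 [(154, 133, 170, 164), (157, 109, 154, 147), (160, 117, 157, 150), (163, 162, 184, 177), (166, 173, 194, 186), (169, 128, 159, 151), (172, 139, 168, 159), (175, 142, 170, 162), (178, 129, 167, 159), (181, 102, 107, 104), (184, 73, 78, 80), (187, 57, 63, 63), (190, 46, 53, 51), (193, 123, 168, 160)]
s7 252 [(154, 167, 146, 120), (157, 147, 129, 107), (160, 135, 138, 119), (163, 84, 102, 98), (166, 95, 108, 102), (169, 90, 105, 99), (172, 93, 106, 100), (175, 107, 114, 109), (178, 68, 74, 75), (181, 66, 71, 73), (184, 56, 62, 62), (187, 86, 108, 104), (190, 141, 171, 165), (193, 184, 201, 193)]
s0 252 [(15
[... 3082 characters left out ...]
++......+++..........+#################++++++++++++++++
185 ......++++...........++...........+++......+#################+++++++++++++++++++
187 .......++++..............+.........++++++#################++++++++++++++++++++++
189 ...........+........+..+++++++.......++.+++############+++++++++++++++++++++++++
191 ...........+++.....+++#++++++++......+++..+########+++++++++++...+++++++++++++++
193 ........+++#+++++.....+++++++++.......++++++###+++++++++++++..........+++++++...
4 [[379.0, 190.5], [402.9, 175.8]]
4.4 [[381.8, 191.8], [406.1, 176.9]]
4.8 [[383.2, 190.7], [407.9, 175.5]]
5.6 [[381.2, 181.7], [406.5, 166.3]]
6.2 [[376.0, 172.1], [401.5, 156.7]]
6.5 [[372.9, 167.6], [398.2, 152.3]]
```

The handle now sits near φ≈4.35 in both views, not at the top where I left it. It sprang back about 1.9 rad when released abruptly. Re-grip, re-tighten, then ease off gently before opening.

>>> step_arm(
  commands=[
    [0.8, 0.7, 3, 0, 0, 0, 0],
    [0.8, 1.4, 6, 0, 0, 0, 0],
    [0.8, 2.1, 9, 0, 0, 0, 0],
    [0.8, 2.8, 12, 0, 0, 0, 0],
    [0.8, 2.8, 12, 0, 0, 0, 0],
  ],
)

```text
time: 20.03
tool_pos: [0.5321, -0.1331, 0.2135]
tool_rot: [3.14, -0.002, 1.706]
contact_force: [-0.3, 0.0, 0.3]
opening: 0.0734
grip_force: 0.0
```

>>> step_arm(
  commands=[
    [0.8, 0, 0, -3, 0, 0, 0],
    [0.8, 0, 0, -6, 0, 0, 0],
    [0.8, 0, 0, -9, 0, 0, 0],
    [0.8, 0, 0, -11, 0, 0, 0],
    [0.8, 0, 0, -12, 0, 0, 0],
  ],
)

```text
time: 20.45
tool_pos: [0.5296, -0.1379, 0.0904]
tool_rot: [-3.138, -0.002, 1.701]
contact_force: [-0.6, 0.9, -0.1]
opening: 0.0737
grip_force: 0.0
```

>>> step_arm(
  commands=[
    [0.8, 0, 0, -1.5, 0, 0, 0],
    [0.8, 0, 0, -3, 0, 0, 0],
    [0.8, 0, 0, -4.5, 0, 0, 0],
    [0.8, 0, 0, -6, 0, 0, 0],
    [0.8, 0, 0, -7.1, 0, 0, 0],
  ],
)

```text
time: 20.87
tool_pos: [0.5312, -0.1389, 0.0216]
tool_rot: [3.141, 0.0, 1.701]
contact_force: [-0.1, -0.3, 0.5]
opening: 0.0739
grip_force: 0.0
```

>>> step_arm(
  commands=[
    [0.2, 0, 0, 0, 0, 0, 0],
    [0.2, 0, 0, 0, 0, 0, 0],
    [0.2, 0, 0, 0, 0, 0, 0],
    [0.2, 0, 0, 0, 0, 0, 0],
    [0.2, 0, 0, 0, 0, 0, 0],
  ],
  grip_force=40,
)

```text
time: 21.28
tool_pos: [0.5313, -0.1393, 0.023]
tool_rot: [3.14, 0.001, 1.7]
contact_force: [-0.3, -0.3, 0.3]
opening: 0.0446
grip_force: 0.0
```

>>> step_arm(
  commands=[
    [0.2, 0, 0, 0, 0, 0, 0],
    [0.2, 0, 0, 0, 0, 0, 0],
    [0.2, 0, 0, 0, 0, 0, 0],
    [0.2, 0, 0, 0, 0, 0, 0],
    [0.2, 0, 0, 0, 0, 0, 0],
  ],
)

```text
time: 21.7
tool_pos: [0.5307, -0.1391, 0.0222]
tool_rot: [3.141, 0.0, 1.7]
contact_force: [0.1, 1.0, 1.0]
opening: 0.0251
grip_force: 40.0
```

>>> step_arm(
  commands=[
    [0.2, -0.3, -0.04, 0.95, 0, 0, 0],
    [0.2, -0.4, -0.04, 1.94, 0, 0, 0],
    [0.2, -0.3, -0.02, 2.94, 0, 0, 0],
    [0.2, -0.05, 0.02, 3.89, 0, 0, 0],
    [0.2, 0.42, 0.08, 4.78, 0, 0, 0],
  ],
  grip_force=60,
)

```text
time: 22.12
tool_pos: [0.5325, -0.1384, 0.0688]
tool_rot: [-3.136, -0.001, 1.7]
contact_force: [2.2, -5.5, -27.0]
opening: 0.0247
grip_force: 60.0
```

>>> step_arm(
  commands=[
    [0.2, 0, 0, 0, 0, 0, 0],
    [0.2, 0, 0, 0, 0, 0, 0],
    [0.2, 0, 0, 0, 0, 0, 0],
  ],
)

```text
time: 22.37
tool_pos: [0.5329, -0.1384, 0.0687]
tool_rot: [-3.138, -0.001, 1.7]
contact_force: [-1.1, -4.9, -15.5]
opening: 0.0249
grip_force: 60.0
```

>>> step_arm(
  commands=[
    [0.2, -0.15, -0.02, -0.3, 0, 0, 0],
    [0.2, -0.3, -0.04, -0.6, 0, 0, 0],
    [0.2, -0.47, -0.06, -0.89, 0, 0, 0],
    [0.2, -0.47, -0.06, -0.89, 0, 0, 0],
    [0.2, -0.47, -0.06, -0.89, 0, 0, 0],
  ],
)

```text
time: 22.78
tool_pos: [0.5288, -0.1389, 0.0601]
tool_rot: [-3.139, -0.001, 1.7]
contact_force: [-2.0, -5.9, -17.0]
opening: 0.0246
grip_force: 60.0
```

>>> step_arm(
  commands=[
    [0.2, -0.1, -0.01, -0.3, 0, 0, 0],
    [0.2, -0.18, -0.02, -0.62, 0, 0, 0],
    [0.2, -0.26, -0.04, -0.95, 0, 0, 0],
    [0.2, -0.26, -0.04, -0.95, 0, 0, 0],
    [0.2, -0.26, -0.04, -0.95, 0, 0, 0],
  ],
)

```text
time: 23.2
tool_pos: [0.5267, -0.1393, 0.0512]
tool_rot: [-3.14, -0.0, 1.7]
contact_force: [-2.2, -5.4, -13.2]
opening: 0.0247
grip_force: 60.0
```

>>> step_arm(
  commands=[
    [0.2, -0.04, 0, -0.3, 0, 0, 0],
    [0.2, -0.08, -0.01, -0.66, 0, 0, 0],
    [0.2, -0.09, -0.02, -1.0, 0, 0, 0],
    [0.2, -0.09, -0.02, -1.0, 0, 0, 0],
    [0.2, -0.09, -0.02, -1.0, 0, 0, 0],
  ],
)

```text
time: 23.62
tool_pos: [0.5262, -0.1395, 0.0416]
tool_rot: [-3.141, -0.0, 1.7]
contact_force: [-3.0, -3.8, -10.5]
opening: 0.0246
grip_force: 60.0
```

>>> step_arm(
  commands=[
    [0.2, 0.02, 0, -0.3, 0, 0, 0],
    [0.2, 0.07, 0.01, -0.66, 0, 0, 0],
    [0.2, 0.14, 0.02, -1.1, 0, 0, 0],
    [0.2, 0.14, 0.02, -1.1, 0, 0, 0],
    [0.2, 0.14, 0.02, -1.1, 0, 0, 0],
  ],
)

```text
time: 24.03
tool_pos: [0.5278, -0.1394, 0.0308]
tool_rot: [-3.141, 0.0, 1.7]
contact_force: [-3.2, -4.5, -9.6]
opening: 0.0249
grip_force: 60.0
```

>>> step_arm(
  commands=[
    [0.2, 0.02, 0, -0.1, 0, 0, 0],
    [0.2, 0.04, 0, -0.2, 0, 0, 0],
    [0.2, 0.08, 0, -0.4, 0, 0, 0],
    [0.2, 0.08, 0, -0.4, 0, 0, 0],
    [0.2, 0.08, 0, -0.4, 0, 0, 0],
  ],
)

```text
time: 24.45
tool_pos: [0.5289, -0.1393, 0.0272]
tool_rot: [3.141, 0.0, 1.7]
contact_force: [-4.2, -3.5, -3.5]
opening: 0.0246
grip_force: 60.0
```

Force has bled off to about 3.5 N, with the crank still on the bite. Release now and rise clear.

>>> step_arm(
  commands=[
    [0.25, 0, 0, 0, 0, 0, 0],
    [0.3, 0, 0, 0, 0, 0, 0],
    [0.5, 0, 0, 0, 0, 0, 0],
    [0.7, 0, 0, 0, 0, 0, 0],
    [0.8, 0, 0, 0, 0, 0, 0],
  ],
  grip_force=10,
)

```text
time: 24.87
tool_pos: [0.5297, -0.1392, 0.027]
tool_rot: [3.14, 0.001, 1.7]
contact_force: [0.8, -0.1, -0.7]
opening: 0.0428
grip_force: 0.0
```

>>> step_arm(
  commands=[
    [0.8, 0, 0, 0, 0, 0, 0],
    [0.8, 0, 0, 0, 0, 0, 0],
    [0.8, 0, 0, 0, 0, 0, 0],
    [0.8, 0, 0, 1, 0, 0, 0],
    [0.8, 0, 0, 3, 0, 0, 0],
  ],
)

```text
time: 25.28
tool_pos: [0.5272, -0.1386, 0.0552]
tool_rot: [-3.138, -0.002, 1.7]
contact_force: [0.2, -0.1, 0.6]
opening: 0.0727
grip_force: 0.0
```

>>> step_arm(
  commands=[
    [0.8, 0, 0, 4, 0, 0, 0],
    [0.8, 0, 0, 8, 0, 0, 0],
    [0.8, 0, 0, 12, 0, 0, 0],
    [0.8, 0, 0, 16, 0, 0, 0],
    [0.8, 0, 0, 18, 0, 0, 0],
  ],
)

```text
time: 25.7
tool_pos: [0.5302, -0.1397, 0.2428]
tool_rot: [3.134, 0.004, 1.7]
contact_force: [-0.2, -0.3, 0.1]
opening: 0.0731
grip_force: 0.0
```

>>> step_arm(
  commands=[
    [0.8, 0, -3, 0, 0, 0, 0],
    [0.8, -1, -7, 0, 0, 0, 0],
    [0.8, -2, -11, 0, 0, 0, 0],
    [0.8, -3, -14, 0, 0, 0, 0],
    [0.8, -3, -14, 0, 0, 0, 0],
  ],
)

```text
time: 26.12
tool_pos: [0.4967, -0.2845, 0.2368]
tool_rot: [-3.141, 0.002, 1.695]
contact_force: [-0.7, 0.5, 0.7]
opening: 0.0733
grip_force: 0.0
```

```bash
python3 - <<'E'
from h import *
im=read_camera("side")[:,:,::-1]; t=read_camera("top")[:,:,::-1]
print(observe()["tool_pos"],observe()["contact_force"])
h=cv2.cvtColor(im,cv2.COLOR_BGR2HSV); g=t.max(2)
for v in range(160,192,2): print(v,"".join("#" if h[v,u,1]<90 and h[v,u,2]<80 else "." for u in range(215,275)), "".join("#" if x<60 else "." for x in g[v+4,360:420]))
yaw=.13;ex=np.array([np.cos(yaw),np.sin(yaw)]);ey=np.array([-ex[1],ex[0]]);c=np.array([.55,.043])
for nm,x0,x1,z in(("jaws",.025,.043,.113),("top",.03,.08,.140)):
  print(nm,[int(np.mean([im[tuple(proj("side",np.r_[c+ex*x+ey*y/1000,z]).round().astype(int)[::-1])].mean() for x in np.linspace(x0,x1,8)])) for y in range(-25,60,2)])
o=cv2.imread("pics/side0.png")
print([(np.abs(im.astype(int)-o).mean(2)[y0:y1,x0:x1]>30).mean().round(3) for x0,y0,x1,y1 in((230,252,300,298),(383,228,418,268),(328,275,386,330))])
E
```

```text
[ 0.49822266 -0.28011692  0.23684522] [0.31943694 0.42754356 0.42737826]
160 ............................................................ ............................................................
162 ............................................................ ............................................................
164 ............................................................ ............................................................
166 ............................................................ ............................................................
168 ............................................................ ............................................................
170 ............................................................ ..........................................####..............
172 ............................................................ ......................................#########.............
174 ............................................................ ...................................#############............
176 ...............
[... 783 characters left out ...]
.................. ........................#####...............................
190 ..................................................#......... ........................#...................................
jaws [170, 171, 170, 171, 171, 171, 170, 165, 184, 186, 186, 186, 188, 190, 191, 191, 190, 189, 188, 187, 186, 186, 186, 186, 185, 185, 177, 120, 103, 104, 106, 127, 153, 209, 210, 150, 171, 174, 174, 174, 174, 174, 174]
top [136, 147, 165, 162, 168, 168, 168, 167, 167, 167, 167, 163, 169, 187, 186, 186, 188, 189, 191, 191, 190, 189, 188, 187, 186, 185, 185, 185, 186, 187, 181, 110, 104, 105, 112, 132, 164, 202, 165, 160, 168, 168, 169]
[np.float64(0.0), np.float64(0.014), np.float64(0.0)]
```

```bash
python3 -c "
from cell import *
print(hand_in())"
```

```text
the job is handed in; nothing more can be done
None
```

The timber stands step-up on the vise bed, centred along the jaws and clamped, and the job is handed in; I cranked to about 36 N, but the crank sprang back about 1.9 rad on release and again after I re-tightened, so it rests only about 0.3 rad past first bite, and I couldn't measure the final clamping force directly.

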